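# Stack and lift the component trays

## Task

Make up the pile of component trays for carrying: set the tray of orange relays squarely on the tray of silver radio modules, then put the grey cover on top, cut corners all at the same corner so that each one nests fully down inside the rim below. Then take the whole pile by its bottom tray, lift it at least 10 cm clear of the bench and finish holding it there, level and still: do not put it down or let go. Keep the trays level all the way so that no parts spill, and leave the tools and jars lying around where they are.

Things in the scene. Friction and masses are not known exactly. Their poses are not given: they have to be found in the camera images.
- module_tray: black base tray, 7 fixed silver-capped green modules; BOTTOM of the pile. 56 mm (x) x 100 mm (y), 25 mm high, 0.11 kg; origin: centre of its underside, z up. A grip rail on each long side, 72 mm long, 3 to 21 mm up, stands out 3.5 mm: 63 mm across. Corner at -x +y is cut 12 mm at 45 degrees. Foot, ears and rim as on relay_tray; nested in it, relay_tray is 22 mm higher.
- relay_tray: black tray, 17 fixed orange relays. 56 mm (x) x 100 mm (y), 20 mm high, 0.11 kg, no rails, same cut corner, axes, origin. Foot 46 x 90 mm, 3 mm deep, edges bevelled 2 mm; 56 mm body from 3 mm up; ears 22 mm wide, 8 to 12 mm up, stick out 4 mm at the ends. Top rim 3.5 mm thick, opening 49 x 93 mm: the next foot enters, 1.5 mm play a side, its body lands on the rim; nested cover: 17 mm higher.
- cover_tray: plain grey cover with three low ribs; goes on the relay tray. 56 mm (x) x 100 mm (y), same foot, ears (5.5 to 9.5 mm up) and cut corner at -x +y as the trays; body 3 to 11 mm above its underside, ribs to 12.3 mm, no rim, 0.07 kg; origin: centre of its underside, z up. Gripped across the 56 mm sides.
- module_tray_corner (a point): middle of the module tray's cut-corner face, at [-22, 44, 10] mm in the tray's frame
- relay_tray_corner (a point): middle of the relay tray's cut-corner face, at [-22, 44, 10] mm in the tray's frame. The foot has the same corner cut off and the rim closes across it, so a tray turned half round does not nest
- cover_tray_corner (a point): middle of the cover's cut-corner face, at [-22, 44, 10] mm in the cover's frame
- flux_jar: bystander: jar with a white lid and brown base, 50 mm across, 26 mm high; origin at the centre of its underside
- insulating_tape: bystander: roll of black tape lying flat, 56 mm across, 19 mm high; origin at the centre of its underside
- side_cutters: bystander: side cutters with red handles, 129 mm long (along y), 12 mm high; origin at the centre of the underside
- tweezers: bystander: steel tweezers, 120 mm long (along y), 8 mm high; origin at the centre of the underside
- board_vice: bystander, bolted down: green vice behind the trays, 82 mm (x) x 242 mm (y), 70 mm high; origin at the centre of its underside. Carry the trays over it or in front of it
- screwdriver: bystander: screwdriver with a green handle, 172 mm long (along y), 23 mm high; origin at the centre of the underside
There are look-alikes about, which are no part of the job. There is more than one size of the cover_tray; the one meant has the size given above.

How it is judged:
By the outcome, as a careful person would: the job done as asked, in the order asked, and still so for the second after the job is handed in, while the arm keeps its last pose, push and grip.
It also fails if it takes over 70 s, if anything falls off the work surface, if the arm or the gripper's body presses on something with over 40 N, if the wrist force passes 120 N, or if a joint passes its speed limit or range.

## Robot

A 7-joint arm with a two-finger parallel gripper is mounted at the origin on a cart in front of the work surface, level with it; the furniture and walls round the work are solid. World frame = base frame: x ahead of the robot, y to its left, z up, the work surface at z = 0. Lengths are in m, angles in rad, forces in N, time in s.
With the tool pointing down it reaches from about 0.4 to 0.9 m from the base axis. Payload 5.5 kg.
Tool frame: the origin (TCP) lies midway between the tips of the shut fingers; the grasp point (between the pads) lies 19 mm behind it (bot.hold_point_z is the distance from the TCP to the grasp point, in m); z points along the fingers, y is the direction in which the jaws open and shut (so a half turn about z gives the same grasp; the last joint's range is limited). The gripper opens to 85 mm and grips with 20 to 120 N. Pads are 22 mm wide; open, the fingers measure 114 mm over their backs; the gripper's body (76 mm by 85 mm) begins 54 mm behind the grasp point. The pads swing forward as they close: fully open they stand 13 mm farther back than shut.
Start: joints at [-1.038, 0.501, -0.427, 1.55, 0.221, 1.138, -0.21], TCP at [0.173, 0.626, 0.231] pointing down, gripper open.
Joint ranges: [-2.88, 2.88], [-0.31, 2.03], [-1.54, 1.56], [0.2, 2.42], [-1.41, 4.55], [0.19, 2.02], [-2.57, 2.57]. Speed limits (rad/s): [2.57, 2.57, 3.14, 3.14, 3.14, 3.14, 3.14].

## Interface

Orientations are given as a unit quaternion [w, x, y, z].
In Python, from rig import bot gives the robot as it stands.
- The arm moves only by the tool arm_command, never from a script. Its argument "motion" is text: rows parted by semicolons, each of 7 numbers parted by spaces: the shift along the tool's x, y, z as a fraction of full scale, then the turn, a rotation vector about the tool's x, y, z as a fraction of full scale, then the opening, from 0 (shut) to 1 (fully open). In form: tx ty tz wx wy wz hand; .... A call has 1 to 20 rows; each row is the pose to reach, as a shift and turn from the pose measured when the call began, along the tool's axes at that moment, turning the shorter way round; what a row does not reach only later rows make up. Full scale, the value 1, is 750 mm for a shift and 180 degrees for a turn. A row lasts 1/12 s, in which the tool goes at most 41.7 mm and 7.16 degrees, less where a joint would pass 70% of its speed; a pose out of reach is approached as far as the arm can. A call with a number of a shift or a turn outside -1 to 1 is refused whole. A call with a gripper value outside its range is refused whole. The fingers move at their own pace and stop on an object; "grip_force" is the grip in N (left out, the last holds). Time passes only in rows, so rows that repeat a pose let the fingers close. It gives the time, the measured TCP pose, the force and the opening at its end, in the units of the state.
- bot.get_obs(): the state, without advancing time (a new reading comes with each control period).
- bot.grab_frame(name): name is "side" or "top"; returns a dict with "frame" (420x560x3 uint8, red, green, blue), "range_z" (420x560 float32, m along the optical axis (not along the pixel's ray), 0 where there is no reading), "mtx" (3x3 intrinsics, pixels), "extrinsics" (4x4, takes a point from world to camera coordinates). Camera axes: x right, y down, z forward; pixel columns grow to the right and rows downward; lengths in m; the calibration is good to about 2 mm. A picture is of the moment at which its call begins.
- bot.close_job(): hands the job in, once; it reports no verdict.
The state is a dict: "clock": time; "joint_pos": joint angles; "dq": joint speeds; "tau": joint torques, N m; "ee_pos": TCP position; "ee_rot": TCP orientation; "wrist_force": force on the tool from outside, world axes, zero at the start; "ft_torque": the same for the moment, N m; "gripper_width": finger opening in m.
Only numpy, scipy, OpenCV 4.12 (cv2) and the standard library are available. Lean on these libraries where they do the work, as an engineer would, in place of code of your own. Each camera call takes 0.05 s, during which the arm holds its last target.

## Working session

There is one attempt and no reset: what is moved stays moved. The work goes in short steps, Python scripts to look and compute and a tool call to move; the robot and the scene stay as the last step left them, time stands still between calls to the robot, and variables do not carry over. Pictures are saved under pics/ and viewed, and the job is handed in when it is done.

Besides the shell and the picture viewer there is one more tool, called after ">>>" as a command line: name --argument value ..., lists and objects as JSON in quotes. arm_command: Moves the arm, as the interface text tells. Shift numbers are shares of 750 mm and turn numbers shares of 180 degrees, none past 1 either way. Its arguments: {"type":"object","properties":{"motion":{"type":"string"},"grip_force":{"type":"number"}},"required":["motion"]}

```bash
ls; mkdir -p pics
python3 - <<'E'
from rig import bot
import cv2,numpy as np,pickle
o=bot.get_obs();print(o['clock'],o['ee_pos'],o['ee_rot'],o['gripper_width'],bot.hold_point_z)
for n in('top','side'):
    f=bot.grab_frame(n);pickle.dump(f,open(f'/tmp/{n}0.pkl','wb'))
    cv2.imwrite(f'pics/{n}0.png',f['frame'][:,:,::-1]);print(f['mtx'],f['extrinsics'])
E
```

```text
pics
0.0 [0.17310367 0.62579617 0.23026053] [-1.59755270e-04  1.34470003e-01  9.90917181e-01 -9.66269389e-04] 0.08522313382684191 0.0187
[[395.41066724   0.         279.3364177 ]
 [  0.         395.41066724 202.3997071 ]
 [  0.           0.           1.        ]] [[-1.17480621e-03 -9.99931778e-01  1.16215015e-02  2.39298549e-03]
 [-9.87314265e-01 -6.85368638e-04 -1.58776799e-01  5.36020403e-01]
 [ 1.58773932e-01 -1.16606062e-02 -9.87246103e-01  1.04998187e+00]
 [ 0.00000000e+00  0.00000000e+00  0.00000000e+00  1.00000000e+00]]
[[415.62902315   0.         280.89255953]
 [  0.         415.62902315 215.67202684]
 [  0.           0.           1.        ]] [[ 0.82197272 -0.5693223  -0.01526319 -0.41886177]
 [-0.2929456  -0.39966077 -0.8685932   0.20368136]
 [ 0.48840938  0.7184312  -0.49529071  0.86575225]
 [ 0.          0.          0.          1.        ]]
```

View pics/top0.png

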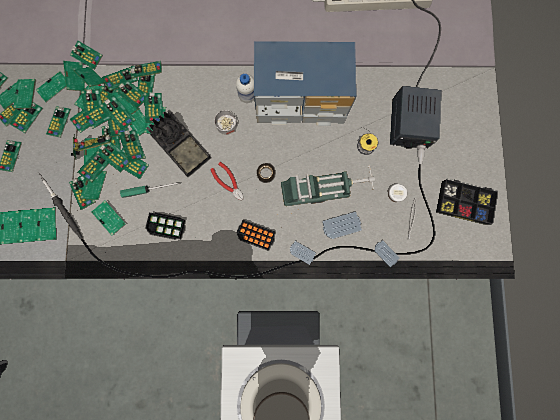

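View pics/side0.png

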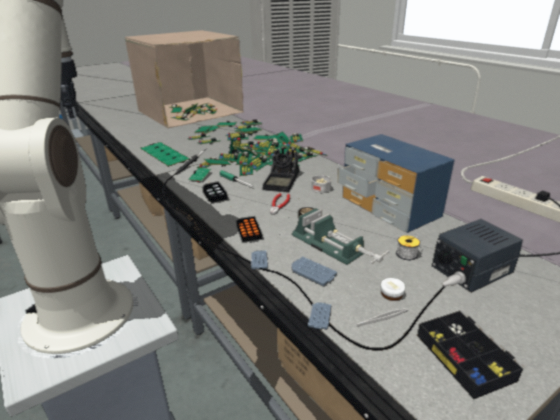

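```bash
cat > h.py <<'E'
import numpy as np,cv2,pickle
def pts(f):
    K=f['mtx'];T=f['extrinsics'];z=f['range_z'];v,u=np.indices(z.shape)
    c=np.stack([(u-K[0,2])/K[0,0]*z,(v-K[1,2])/K[1,1]*z,z],-1)
    return (c-T[:3,3])@T[:3,:3]
def ray(f,uv,h):
    K=f['mtx'];T=f['extrinsics'];uv=np.atleast_2d(uv).astype(float)
    d=np.c_[(uv[:,0]-K[0,2])/K[0,0],(uv[:,1]-K[1,2])/K[1,1],np.ones(len(uv))]@T[:3,:3]
    o=-T[:3,:3].T@T[:3,3]
    s=(h-o[2])/d[:,2];return (o+d*s[:,None])
def proj(f,P):
    c=np.atleast_2d(P)@f['extrinsics'][:3,:3].T+f['extrinsics'][:3,3];p=c@f['mtx'].T;return p[:,:2]/p[:,2:]
E
python3 - <<'E'
from h import *
f=pickle.load(open('/tmp/top0.pkl','rb'));g=f['frame'][:,:,::-1]
a=cv2.resize(g[200:275,130:270],None,fx=5.5,fy=5.5,interpolation=cv2.INTER_CUBIC)
b=cv2.resize(g[200:275,270:410],None,fx=5.5,fy=5.5,interpolation=cv2.INTER_CUBIC)
cv2.imwrite('pics/za.png',a);cv2.imwrite('pics/zb.png',b)
s=pickle.load(open('/tmp/side0.pkl','rb'));gs=s['frame'][:,:,::-1]
cv2.imwrite('pics/zs.png',cv2.resize(gs[170:340,190:350],None,fx=3.5,fy=3.5,interpolation=cv2.INTER_CUBIC))
P=pts(f)
for n,(u,v) in dict(mod=(166,225),rel=(256,235),c1=(302,252),c2=(341,224),c3=(386,252),bench=(200,225)).items(): print(n,P[v,u].round(4))
E
```

```text
mod [0.4765 0.3201 0.0124]
rel [0.4489 0.0678 0.0047]
c1 [ 0.401  -0.0613  0.0097]
c2 [ 0.4796 -0.1726  0.009 ]
c3 [ 0.401  -0.2976  0.0065]
bench [0.4776 0.227  0.0011]
```

View pics/za.png

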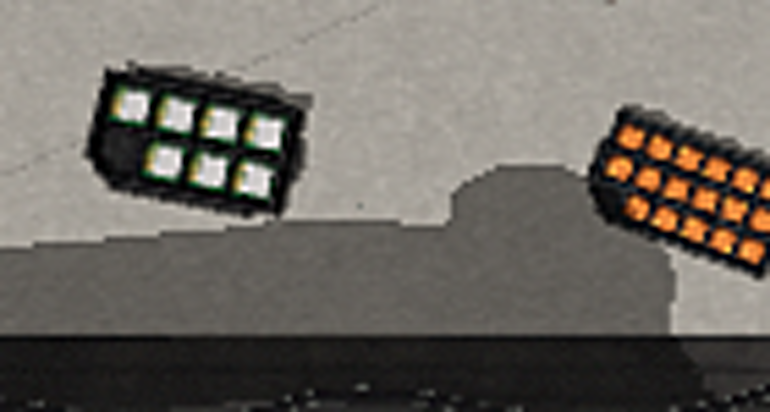

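View pics/zb.png

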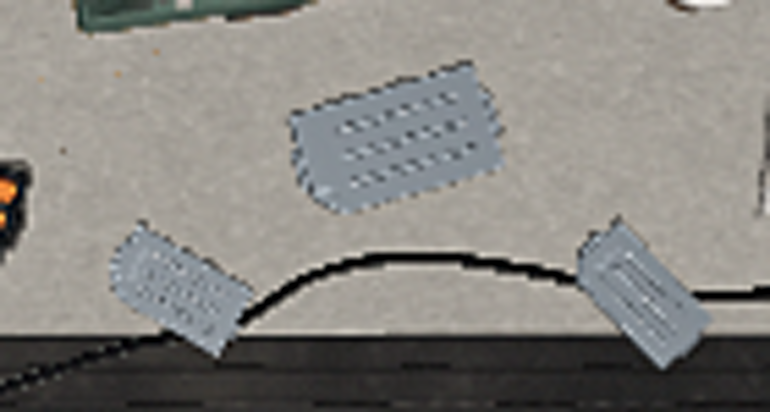

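View pics/zs.png

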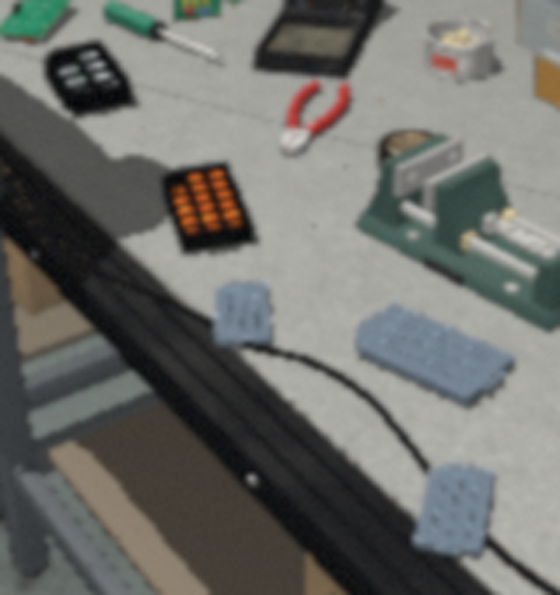

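```bash
cat > m.py <<'E'
from h import *
def comp(mask,u,v):
    n,l=cv2.connectedComponents(mask.astype(np.uint8),connectivity=8); return (l==l[v,u]) if mask[v,u] else None
def sides(f,m,H):
    c=max(cv2.findContours(m.astype(np.uint8),cv2.RETR_EXTERNAL,cv2.CHAIN_APPROX_NONE)[0],key=cv2.contourArea)[:,0,:]
    P=ray(f,c,H)[:,:2]
    r=cv2.minAreaRect((P*1000).astype(np.float32)); return P,r
E
python3 - <<'E'
from m import *
f=pickle.load(open('/tmp/top0.pkl','rb'));g=f['frame'].astype(int)
T=f['extrinsics'];print('cam',-T[:3,:3].T@T[:3,3])
hsv=cv2.cvtColor(f['frame'],cv2.COLOR_RGB2HSV).astype(int)
V=hsv[...,2]
# parts
def blobs(mask,box,H):
    u0,v0,u1,v1=box
    mm=np.zeros_like(mask);mm[v0:v1,u0:u1]=mask[v0:v1,u0:u1]
    n,l,st,c=cv2.connectedComponentsWithStats(mm.astype(np.uint8),connectivity=4)
    k=[i for i in range(1,n) if st[i,4]>=6]
    return c[k],st[k,4]
c,a=blobs((V>150),(148,208,188,242),.02);print('mod',len(c),a);print((ray(f,c,.02)[:,:2]*1000).round(1).tolist())
O=(hsv[...,0]<20)&(hsv[...,1]>120)&(V>110)
c,a=blobs(O,(235,215,278,255),.016);print('rel',len(c),a);print((ray(f,c,.016)[:,:2]*1000).round(1).tolist())
print('relall',cv2.connectedComponentsWithStats(O.astype(np.uint8))[2][1:,4][:5])
# silhouettes: grey cover: bluish
C=(g[...,2]-g[...,0]>8)&(V>90)
for n,(u,v) in dict(c1=(302,252),c2=(341,224),c3=(386,252)).items():
    m=comp(C,u,v)
    if m is None: print(n,'no',g[v,u]);continue
    m=cv2.morphologyEx(m.astype(np.uint8),cv2.MORPH_CLOSE,np.ones((3,3)))
    P,r=sides(f,m,.011);print(n,m.sum(),r)
B=(V<75)
for n,(u,v),H in (('mod',(152,228),.025),('rel',(240,237),.020)):
    ys,xs=np.indices(V.shape);box=(abs(xs-(166 if n=='mod' else 256))<26)&(abs(ys-(225 if n=='mod' else 235))<24)
    D=(B|O|((hsv[...,1]>60)) )&box
    m=comp(D,u,v)
    if m is None: print(n,g[v,u]);continue
    cs=cv2.findContours(m.astype(np.uint8),cv2.RETR_EXTERNAL,cv2.CHAIN_APPROX_NONE)[0]
    P,r=sides(f,m,H);print(n,m.sum(),r)
E
```

```text
cam [0.36251365 0.01500362 1.1216703 ]
mod 9 [293  27  28  28  27  27  26  28 129]
[[502.3, 296.2], [492.7, 353.3], [488.4, 330.8], [483.8, 308.1], [478.9, 285.3], [464.7, 335.3], [459.5, 312.6], [454.9, 289.9], [437.3, 336.3]]
rel 17 [15 15 14 17 15 14 13 14 16 15 13 16 13 14 17 13 16]
[[476.8, 100.5], [471.6, 85.9], [466.0, 71.0], [461.6, 106.0], [460.7, 56.5], [456.4, 91.1], [455.8, 42.6], [450.8, 76.8], [450.0, 27.6], [445.4, 62.4], [441.4, 96.8], [440.5, 48.2], [435.6, 82.1], [435.1, 33.5], [430.7, 67.9], [425.1, 53.6], [419.4, 38.7]]
relall [2 1 1 3 1]
c1 331 ((399.89642333984375, -60.80158996582031), (72.2108154296875, 37.62610626220703), 60.21030807495117)
c2 695 ((475.93060302734375, -173.9205780029297), (55.178218841552734, 105.74501037597656), 16.08994483947754)
c3 328 ((398.08837890625, -296.177001953125), (69.57584381103516, 36.38037109375), 43.907867431640625)
mod 616 ((473.7450866699219, 318.3554382324219), (107.02965545654297, 63.34131622314453), 78.7470932006836)
rel 730 ((448.8183288574219, 69.14079284667969), (105.63198852539062, 57.48318099975586), 69.55008697509766)
```

```bash
cat > go.py <<'E'
import sys,numpy as np
from scipy.spatial.transform import Rotation as R
from rig import bot
def fr(xyz,head):
    o=bot.get_obs();p=np.array(o['ee_pos']);q=o['ee_rot'];A=R.from_quat([q[1],q[2],q[3],q[0]])
    h=np.radians(head);y=np.array([np.cos(h),np.sin(h),0]);z=np.array([0,0,-1.]);x=np.cross(y,z)
    B=R.from_matrix(np.c_[x,y,z])
    t=A.inv().apply(np.array(xyz)-p)/.75; w=(A.inv()*B).as_rotvec()/np.pi
    print('t=',round(o['clock'],2),'p',p.round(4),'w',round(o['gripper_width'],4),'F',np.round(o['wrist_force'],1),'head',round(np.degrees(np.arctan2(*A.as_matrix()[[1,0],1])),2))
    print('ROW',' '.join('%.4f'%v for v in np.r_[t,w]))
if __name__=='__main__': 
    a=list(map(float,sys.argv[1:])); fr(a[:3],a[3])
E
python3 - <<'E'
import numpy as np
from scipy.optimize import least_squares
mod=np.array([[492.7, 353.3], [488.4, 330.8], [483.8, 308.1], [478.9, 285.3], [464.7, 335.3], [459.5, 312.6], [454.9, 289.9]])
rel=np.array([[476.8, 100.5], [471.6, 85.9], [466.0, 71.0], [461.6, 106.0], [460.7, 56.5], [456.4, 91.1], [455.8, 42.6], [450.8, 76.8], [450.0, 27.6], [445.4, 62.4], [441.4, 96.8], [440.5, 48.2], [435.6, 82.1], [435.1, 33.5], [430.7, 67.9], [425.1, 53.6], [419.4, 38.7]])
for P,c0,yaw,px,py,nx,ny in((mod,[474,321],-11.5,24,23,2,4),(rel,[449,69],-20.2,16,15.5,3,6)):
    def loc(v):
        a=np.radians(v[2]);return (P-v[:2])@np.array([[np.cos(a),-np.sin(a)],[np.sin(a),np.cos(a)]])
    L=loc([*c0,yaw]);ix=np.round(L[:,0]/px-(nx-1)/2)+(nx-1)/2 if 0 else np.round(L[:,0]/px+(nx-1)/2)-(nx-1)/2
    iy=np.round(L[:,1]/py+(ny-1)/2)-(ny-1)/2
    s=least_squares(lambda v:(loc(v)-np.c_[ix*v[3],iy*v[4]]).ravel(),[*c0,yaw,px,py]);print(s.x.round(2),np.abs(s.fun).max().round(2))
E
python3 go.py .449 .0685 .13 -20.2
python3 - <<'E'
from h import *
f=pickle.load(open('/tmp/top0.pkl','rb'));P=pts(f)
for n,uv in (('mod',[(154,218),(161,221)]),('rel',[(255,235)])): pass
hsv=cv2.cvtColor(f['frame'],cv2.COLOR_RGB2HSV)
m=np.zeros(hsv.shape[:2],bool);m[212:240,150:182]=hsv[212:240,150:182,2]>185
print('cap z',np.median(P[m][:,2]),m.sum())
E
```

```text
[473.98 321.69 -11.5   24.37  23.19] 0.37
[448.3   69.59 -20.2   16.16  15.45] 0.44
t= 0.1 p [0.1732 0.6259 0.2304] w 0.0856 F [ 0.4  0.3 -0.6] head 74.54
ROW -0.5526 -0.6180 0.1349 -0.0004 0.0004 0.5263
cap z 0.01617854463624051 156
```

>>> arm_command --motion "-0.553 -0.618 0.135 0 0 0.526 0.9;-0.553 -0.618 0.135 0 0 0.526 0.9;-0.553 -0.618 0.135 0 0 0.526 0.9;-0.553 -0.618 0.135 0 0 0.526 0.9;-0.553 -0.618 0.135 0 0 0.526 0.9;-0.553 -0.618 0.135 0 0 0.526 0.9;-0.553 -0.618 0.135 0 0 0.526 0.9;-0.553 -0.618 0.135 0 0 0.526 0.9;-0.553 -0.618 0.135 0 0 0.526 0.9;-0.553 -0.618 0.135 0 0 0.526 0.9;-0.553 -0.618 0.135 0 0 0.526 0.9;-0.553 -0.618 0.135 0 0 0.526 0.9;-0.553 -0.618 0.135 0 0 0.526 0.9;-0.553 -0.618 0.135 0 0 0.526 0.9;-0.553 -0.618 0.135 0 0 0.526 0.9;-0.553 -0.618 0.135 0 0 0.526 0.9;-0.553 -0.618 0.135 0 0 0.526 0.9;-0.553 -0.618 0.135 0 0 0.526 0.9;-0.553 -0.618 0.135 0 0 0.526 0.9;-0.553 -0.618 0.135 0 0 0.526 0.9"

```text
clock: 1.77
ee_pos: [0.4487, 0.0704, 0.13]
ee_rot: [0.0, 0.819, 0.574, -0.001]
wrist_force: [-0.1, 0.4, -0.3]
gripper_width: 0.0766
```

```bash
python3 go.py .4485 .0694 .01 -20.2
```

```text
t= 1.77 p [0.4487 0.0704 0.13  ] w 0.0766 F [-0.1  0.4 -0.3] head -19.95
ROW -0.0011 0.0002 0.1600 -0.0001 0.0004 0.0014
```

>>> arm_command --motion "0 0 0.05 0 0 0.001 0.8;-0.001 0 0.1 0 0 0.001 0.8;-0.001 0 0.14 0 0 0.001 0.8;-0.001 0 0.16 0 0 0.001 0.8;-0.001 0 0.16 0 0 0.001 0.8;-0.001 0 0.16 0 0 0.001 0.8"

```text
clock: 2.27
ee_pos: [0.4474, 0.0707, 0.0097]
ee_rot: [-0.0, 0.819, 0.574, -0.001]
wrist_force: [0.8, 0.4, -0.5]
gripper_width: 0.0684
```

```bash
cat > snap.py <<'E'
import sys,pickle,cv2
from rig import bot
from h import *
k=sys.argv[1]
for n in('top','side'):
    f=bot.grab_frame(n);pickle.dump(f,open(f'/tmp/{n}{k}.pkl','wb'))
    c=proj(f,[float(v) for v in sys.argv[2:5]])[0].astype(int) ;w,h=60,50
    u=min(max(c[0]-w,0),560-2*w);v=min(max(c[1]-h,0),420-2*h)
    cv2.imwrite(f'pics/{n}{k}.png',cv2.resize(f['frame'][v:v+2*h,u:u+2*w,::-1],None,fx=6,fy=6,interpolation=cv2.INTER_CUBIC));print(n,u,v)
E
python3 go.py .4485 .0694 .0 -20.2; python3 snap.py 1 .4485 .0694 .02
```

```text
t= 2.27 p [0.4474 0.0707 0.0097] w 0.0684 F [ 0.8  0.4 -0.5] head -20.0
ROW -0.0011 0.0020 0.0129 -0.0007 0.0006 0.0011
top 195 184
side 187 175
```

View pics/side1.png

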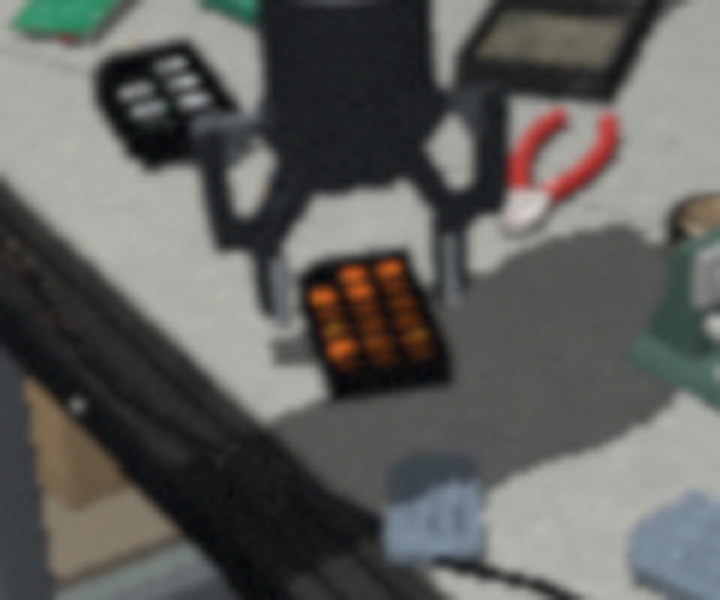

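View pics/top1.png

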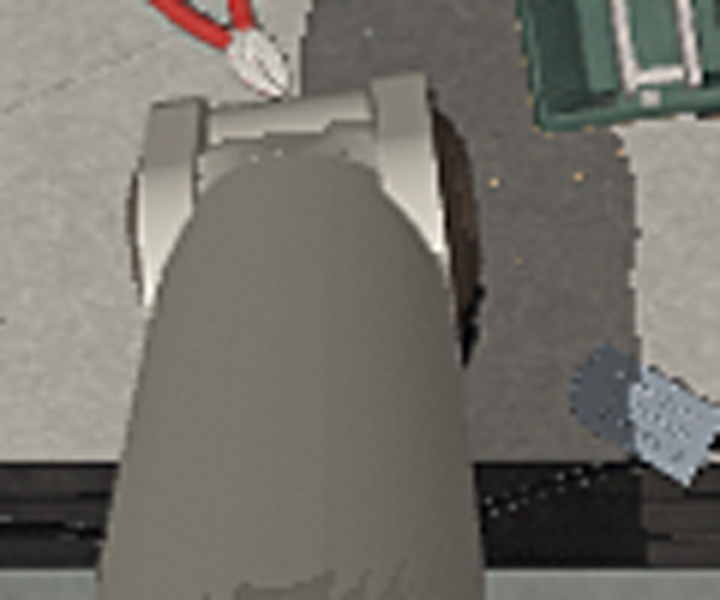

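Run:
```python
from h import *
f=pickle.load(open('/tmp/side1.pkl','rb'))
for s,uv in((-1,(187+282/6,175+322/6)),(1,(187+452/6,175+303/6))):
  for o in (34,40):
    x=.4474+s*o/1000*.94;y=.0707-s*o/1000*.342
    print(s,o,[(z,proj(f,[x,y,z])[0].round(1).tolist()) for z in (0,.01,.02)],uv)
```

```text
-1 34 [(0, [235.1, 233.8]), (0.01, [234.8, 230.6]), (0.02, [234.6, 227.5])] (234.0, 228.66666666666666)
-1 40 [(0, [232.9, 234.1]), (0.01, [232.6, 230.9]), (0.02, [232.4, 227.8])] (234.0, 228.66666666666666)
1 34 [(0, [259.6, 230.1]), (0.01, [259.5, 227.0]), (0.02, [259.3, 223.8])] (262.3333333333333, 225.5)
1 40 [(0, [261.8, 229.8]), (0.01, [261.6, 226.7]), (0.02, [261.5, 223.5])] (262.3333333333333, 225.5)
```

>>> arm_command --motion "-0.001 0.002 0.006 0 0 0.001 0.8;-0.001 0.002 0.01 0 0 0.001 0.8;-0.001 0.002 0.0125 0 0 0.001 0.8;-0.001 0.002 0.0145 0 0 0.001 0.8;-0.001 0.002 0.0155 0 0 0.001 0.8;-0.001 0.002 0.0155 0 0 0.001 0.8"

```text
clock: 2.87
ee_pos: [0.4503, 0.0692, -0.0006]
ee_rot: [0.0, 0.82, 0.572, 0.0]
wrist_force: [1.3, -1.2, 0.2]
gripper_width: 0.0683
```

```bash
python3 go.py .4485 .0694 -.002 -20.2
```

```text
t= 2.87 p [ 0.4503  0.0692 -0.0006] w 0.0683 F [ 1.3 -1.2  0.2] head -20.24
ROW -0.0006 -0.0023 0.0019 0.0003 0.0000 -0.0002
```

>>> arm_command --motion "-0.0006 -0.002 0.002 0 0 0 0.8;-0.0006 -0.002 0.002 0 0 0 0.5;-0.0006 -0.002 0.002 0 0 0 0.4;-0.0006 -0.002 0.002 0 0 0 0.4;-0.0006 -0.002 0.002 0 0 0 0.4;-0.0006 -0.002 0.002 0 0 0 0.4;-0.0006 -0.002 0.002 0 0 0 0.4;-0.0006 -0.002 0.002 0 0 0 0.4" --grip_force 45

```text
clock: 3.53
ee_pos: [0.4485, 0.0693, -0.002]
ee_rot: [0.0, 0.82, 0.572, 0.0]
wrist_force: [-1.6, -2.1, 4.9]
gripper_width: 0.0552
```

```bash
python3 go.py .4485 .0694 .1 -20.2
```

```text
t= 3.53 p [ 0.4485  0.0693 -0.002 ] w 0.0552 F [-1.6 -2.1  4.9] head -20.24
ROW 0.0002 0.0000 -0.1360 0.0002 0.0001 -0.0002
```

>>> arm_command --motion "0 0 -0.01 0 0 0 0.4;0 0 -0.03 0 0 0 0.4;0 0 -0.06 0 0 0 0.4;0 0 -0.09 0 0 0 0.4;0 0 -0.12 0 0 0 0.4;0 0 -0.136 0 0 0 0.4;0 0 -0.136 0 0 0 0.4;0 0 -0.136 0 0 0 0.4"

```text
clock: 4.2
ee_pos: [0.4491, 0.0695, 0.1006]
ee_rot: [0.001, 0.82, 0.572, 0.001]
wrist_force: [-0.2, -0.4, -2.0]
gripper_width: 0.0553
```

```bash
python3 go.py .4744 .3222 .1 -11.5; python3 snap.py 2 .4485 .0694 .11
```

```text
t= 4.2 p [0.4491 0.0695 0.1006] w 0.0553 F [-0.2 -0.4 -2. ] head -20.23
ROW 0.3278 -0.0848 0.0010 0.0008 -0.0003 -0.0485
top 193 181
side 185 146
```

View pics/side2.png

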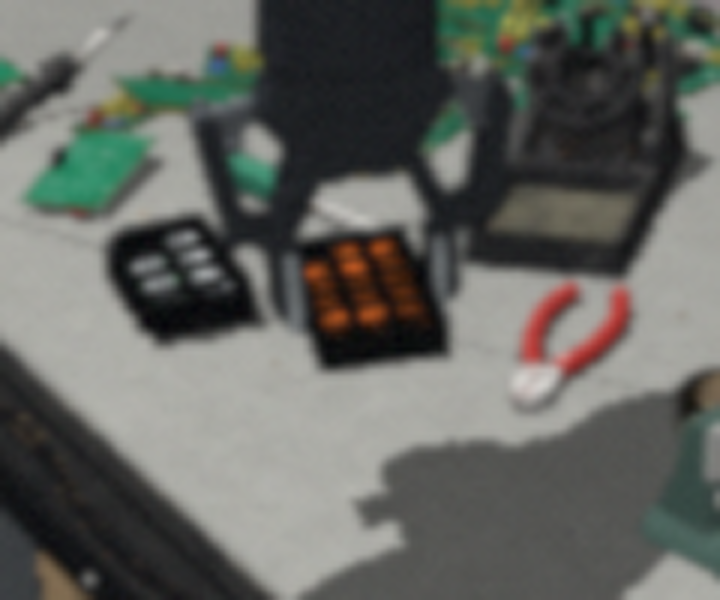

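Run:
```python
from h import *
t=pickle.load(open('/tmp/top0.pkl','rb'));s=pickle.load(open('/tmp/side0.pkl','rb'))
hs=[cv2.cvtColor(f['frame'],cv2.COLOR_RGB2HSV).astype(int) for f in(t,s)]
def bl(f,m,box,lo,hi):
    mm=np.zeros(m.shape,np.uint8);u0,v0,u1,v1=box;mm[v0:v1,u0:u1]=m[v0:v1,u0:u1]
    n,l,st,c=cv2.connectedComponentsWithStats(mm,connectivity=4);k=[i for i in range(1,n) if lo<=st[i,4]<=hi];return c[k],st[k,4]
A=[f['mtx']@f['extrinsics'][:3] for f in(t,s)]
def tri(a,b):
    X=cv2.triangulatePoints(A[0],A[1],a.T.astype(float),b.T.astype(float));return (X[:3]/X[3]).T
def match(a,b,zz):
    p=proj(s,ray(t,a,zz));D=np.linalg.norm(p[:,None]-b[None],axis=2);j=D.argmin(1);print('d',D.min(1).round(1));return b[j]
a,_=bl(t,hs[0][...,2]>150,(148,208,188,242),20,40)
b,ar=bl(s,hs[1][...,2]>130,(203,181,229,203),3,40);print(len(a),len(b),ar)
if len(b)>=6: print((tri(a,match(a,b,.016))*1000).round(1))
O=[(h[...,0]<20)&(h[...,1]>120)&(h[...,2]>90) for h in hs]
a,_=bl(t,O[0],(235,215,278,255),6,40);b,ar=bl(s,O[1],(235,212,265,245),2,40);print(len(b),ar)
a_=np.mean(a,0);
if len(b)>=14:X=tri(a,match(a,b,.014))*1000;print(X.round(1),X.mean(0))
```

```text
7 4 [22  3 21 11]
0 []
```

```bash
python3 go.py .475 .3224 .1 -11.5
```

```text
t= 4.3 p [0.4477 0.0692 0.0993] w 0.0549 F [-0.3  0.9 -0.8] head -20.23
ROW 0.3293 -0.0826 -0.0012 -0.0002 0.0003 -0.0485
```

>>> arm_command --motion "0.015 -0.004 0 0 0 -0.002 0.4;0.045 -0.011 0 0 0 -0.007 0.4;0.08 -0.02 0 0 0 -0.012 0.4;0.12 -0.03 0 0 0 -0.018 0.4;0.16 -0.04 0 0 0 -0.024 0.4;0.2 -0.05 0 0 0 -0.03 0.4;0.24 -0.06 0 0 0 -0.036 0.4;0.28 -0.07 0 0 0 -0.042 0.4;0.31 -0.078 0 0 0 -0.046 0.4;0.325 -0.081 0 0 0 -0.048 0.4;0.329 -0.0826 0 0 0 -0.0485 0.4;0.329 -0.0826 0 0 0 -0.0485 0.4;0.329 -0.0826 0.02 0 0 -0.0485 0.4;0.329 -0.0826 0.045 0 0 -0.0485 0.4;0.329 -0.0826 0.07 0 0 -0.0485 0.4;0.329 -0.0826 0.08 0 0 -0.0485 0.4;0.329 -0.0826 0.08 0 0 -0.0485 0.4;0.329 -0.0826 0.08 0 0 -0.0485 0.4"

```text
clock: 5.8
ee_pos: [0.4749, 0.3205, 0.0389]
ee_rot: [0.0, 0.775, 0.632, -0.001]
wrist_force: [0.5, -0.2, -0.4]
gripper_width: 0.0551
```

```bash
python3 go.py .475 .3224 .038 -11.5; python3 snap.py 3 .475 .3224 .03;python3 go.py .475 .3224 .038 -11.5
```

```text
t= 5.8 p [0.4749 0.3205 0.0389] w 0.0551 F [ 0.5 -0.2 -0.4] head -11.61
ROW 0.0025 -0.0004 0.0012 -0.0004 0.0007 -0.0006
top 103 174
side 153 137
t= 5.9 p [0.4758 0.3219 0.0401] w 0.0549 F [-1.2 -0.2 -1.2] head -11.56
ROW 0.0004 -0.0011 0.0028 0.0002 -0.0000 -0.0003
```

View pics/side3.png

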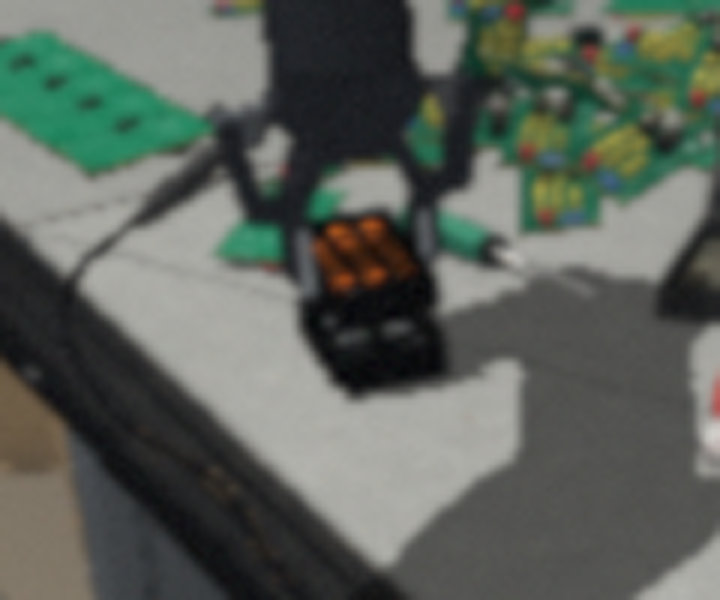

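View pics/top3.png

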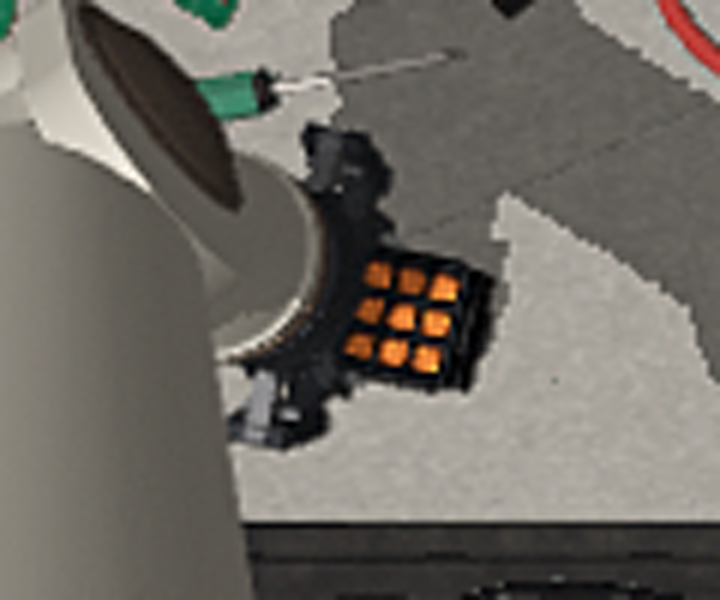

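```bash
cat > relpos.py <<'E'
from h import *
import sys
def relpos(k,head,zt,e=None):
    f=pickle.load(open(f'/tmp/top{k}.pkl','rb'));h=cv2.cvtColor(f['frame'],cv2.COLOR_RGB2HSV).astype(int)
    O=((h[...,0]<20)&(h[...,1]>120)&(h[...,2]>110)).astype(np.uint8);O[:205]=0;O[:,:155]=0;O[245:]=0;O[:,190:]=0
    n,l,st,c=cv2.connectedComponentsWithStats(O,connectivity=4);c=c[1:][st[1:,4]>=6];a=st[1:,4][st[1:,4]>=6]
    P=ray(f,c,zt+.015)[:,:2]*1000
    return P,a
if __name__=='__main__':
    P,a=relpos(sys.argv[1],0,float(sys.argv[2]));print(a);print(P.round(1).tolist())
    yaw=np.radians(float(sys.argv[3]));Rm=np.array([[np.cos(yaw),-np.sin(yaw)],[np.sin(yaw),np.cos(yaw)]])
    big=P[a>=9];print('local to module c',((big-np.array([475,322.4]))@Rm).round(1).tolist())
E
python3 relpos.py 3 .041 -11.5
```

```text
[13 14 15 12 15 17 12 17 15]
[[486.8, 309.1], [484.2, 294.4], [481.2, 279.9], [471.1, 312.1], [467.6, 298.2], [465.5, 283.3], [455.1, 316.3], [452.0, 301.5], [449.3, 287.2]]
local to module c [[14.2, -10.6], [14.6, -25.6], [14.5, -40.4], [-1.8, -10.9], [-2.4, -25.2], [-1.6, -40.2], [-18.3, -10.0], [-18.4, -25.1], [-18.2, -39.6]]
```

```bash
python3 go.py .4771 .3220 .026 -11.5
```

```text
t= 5.9 p [0.4758 0.3219 0.0401] w 0.0549 F [-1.2 -0.2 -1.2] head -11.56
ROW 0.0005 0.0017 0.0188 0.0002 -0.0000 -0.0003
```

>>> arm_command --motion "0.0008 0.0018 0.004 0 0 0 0.4;0.0008 0.0018 0.009 0 0 0 0.4;0.0008 0.0018 0.014 0 0 0 0.4;0.0008 0.0018 0.018 0 0 0 0.4;0.0008 0.0018 0.02 0 0 0 0.4;0.0008 0.0018 0.02 0 0 0 0.4"

```text
clock: 6.4
ee_pos: [0.4767, 0.322, 0.0245]
ee_rot: [0.0, 0.775, 0.632, -0.0]
wrist_force: [-0.6, 0.6, -1.1]
gripper_width: 0.0552
```

```bash
python3 go.py .4773 .3224 .020 -11.5;  python3 snap.py 4 .475 .3224 .03; python3 relpos.py 4 .027 -11.5;python3 go.py .4773 .3224 .020 -11.5
```

```text
t= 6.4 p [0.4767 0.322  0.0245] w 0.0552 F [-0.6  0.6 -1.1] head -11.55
ROW 0.0007 0.0006 0.0060 -0.0001 0.0002 -0.0003
top 103 174
side 153 137
[12 13 17 10 16 17 12 17 16]
[[489.2, 310.1], [485.9, 295.7], [482.9, 281.4], [472.6, 313.5], [469.5, 299.7], [467.1, 284.8], [457.0, 318.0], [454.1, 303.2], [450.4, 288.0]]
local to module c [[16.4, -9.2], [16.0, -24.0], [16.0, -38.6], [-0.6, -9.2], [-0.9, -23.4], [-0.2, -38.5], [-16.8, -7.9], [-16.6, -22.9], [-17.3, -38.6]]
t= 6.5 p [0.4771 0.3222 0.0249] w 0.0552 F [ 0.9  0.  -0.7] head -11.55
ROW 0.0003 0.0002 0.0065 0.0001 0.0001 -0.0003
```

View pics/side4.png

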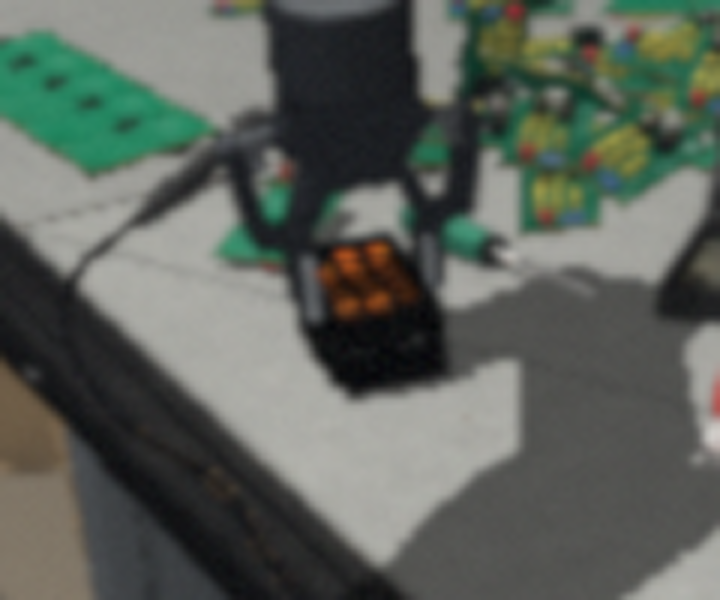

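View pics/top4.png

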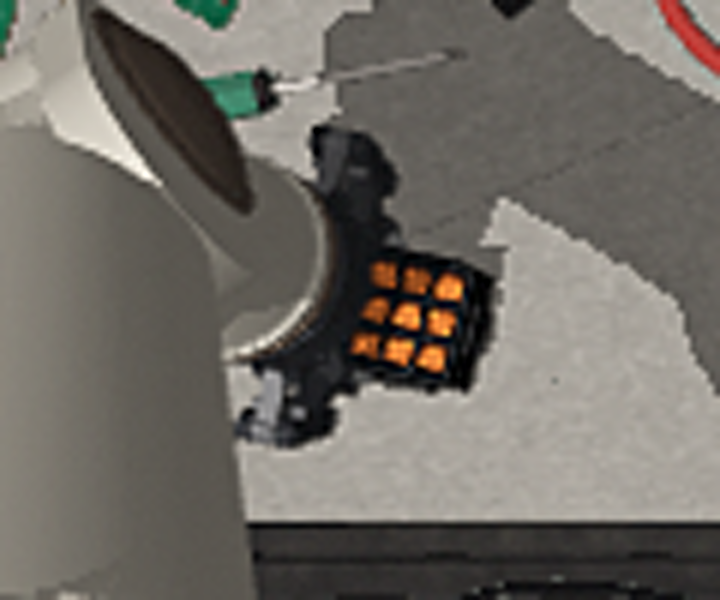

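>>> arm_command --motion "0.0004 0.0005 0.002 0 0 0 0.4;0.0004 0.0005 0.003 0 0 0 0.4;0.0004 0.0005 0.004 0 0 0 0.4;0.0004 0.0005 0.005 0 0 0 0.4;0.0004 0.0005 0.006 0 0 0 0.4;0.0004 0.0005 0.006 0 0 0 0.4"

```text
clock: 7.0
ee_pos: [0.4774, 0.3226, 0.021]
ee_rot: [0.0, 0.775, 0.632, -0.0]
wrist_force: [-1.4, -0.8, 4.6]
gripper_width: 0.0557
```

```bash
python3 go.py .4773 .3224 .019 -11.5
```

```text
t= 7.0 p [0.4774 0.3226 0.021 ] w 0.0557 F [-1.4 -0.8  4.6] head -11.55
ROW -0.0002 -0.0001 0.0026 -0.0000 0.0001 -0.0003
```

>>> arm_command --motion "0 0 0.001 0 0 0 0.4;0 0 0.002 0 0 0 0.4;0 0 0.0025 0 0 0 0.4;0 0 0.0025 0 0 0 0.4"

```text
clock: 7.33
ee_pos: [0.4774, 0.3227, 0.0206]
ee_rot: [-0.0, 0.775, 0.632, -0.0]
wrist_force: [-3.5, -1.9, 14.2]
gripper_width: 0.0553
```

```bash
python3 go.py .4773 .3224 .019 -11.5
```

```text
t= 7.33 p [0.4774 0.3227 0.0206] w 0.0553 F [-3.5 -1.9 14.2] head -11.54
ROW -0.0004 -0.0000 0.0022 -0.0001 0.0000 -0.0002
```

>>> arm_command --motion "0 0 0 0 0 0 0.4;0 0 0 0 0 0 0.8;0 0 0 0 0 0 0.8;0 0 0 0 0 0 0.8;0 0 0 0 0 0 0.8;0 0 -0.02 0 0 0 0.8;0 0 -0.06 0 0 0 0.8;0 0 -0.1 0 0 0 0.8;0 0 -0.13 0 0 0 0.8;0 0 -0.13 0 0 0 0.8"

```text
clock: 8.17
ee_pos: [0.4805, 0.3248, 0.123]
ee_rot: [0.0, 0.775, 0.632, 0.004]
wrist_force: [0.7, 0.4, 0.5]
gripper_width: 0.0681
```

```bash
python3 go.py .4765 -.1745 .12 16.1
```

```text
t= 8.17 p [0.4805 0.3248 0.123 ] w 0.0681 F [0.7 0.4 0.5] head -11.55
ROW -0.6533 0.1281 0.0007 0.0022 -0.0015 -0.1536
```

Run:
```python
from h import *
from rig import bot
f=bot.grab_frame('top');pickle.dump(f,open('/tmp/top5.pkl','wb'));s=bot.grab_frame('side');pickle.dump(s,open('/tmp/side5.pkl','wb'))
cv2.imwrite('pics/top5.png',cv2.resize(f['frame'][160:270,120:420,::-1],None,fx=2.6,fy=2.6,interpolation=cv2.INTER_CUBIC))
cv2.imwrite('pics/side5.png',cv2.resize(s['frame'][137:237,153:273,::-1],None,fx=6,fy=6,interpolation=cv2.INTER_CUBIC))
f=pickle.load(open('/tmp/top0.pkl','rb'))
h=cv2.cvtColor(f['frame'],cv2.COLOR_RGB2HSV);P=pts(f)
m=(P[...,2]>.004)&(P[...,0]>.5)&(P[...,0]<.62)&(P[...,1]<-.08)&(P[...,1]>-.24)
for y0 in np.arange(-.24,-.08,.02):
    k=m&(P[...,1]>y0)&(P[...,1]<y0+.02);q=P[k]
    if len(q): i=q[:,0].argsort()[:4];print(round(y0,2),q[i].round(3).tolist())
```

```text
-0.24 [[0.5, -0.228, 0.004], [0.512, -0.223, 0.005], [0.558, -0.23, 0.004], [0.567, -0.23, 0.005]]
-0.22 [[0.502, -0.212, 0.012], [0.502, -0.207, 0.011], [0.502, -0.219, 0.01], [0.502, -0.21, 0.01]]
-0.2 [[0.502, -0.192, 0.013], [0.502, -0.184, 0.011], [0.502, -0.181, 0.011], [0.502, -0.196, 0.01]]
-0.18 [[0.502, -0.173, 0.012], [0.502, -0.179, 0.011], [0.502, -0.176, 0.011], [0.502, -0.17, 0.01]]
-0.16 [[0.509, -0.146, 0.004], [0.552, -0.155, 0.006], [0.552, -0.144, 0.005], [0.552, -0.149, 0.004]]
-0.14 [[0.543, -0.12, 0.006], [0.545, -0.122, 0.013], [0.546, -0.126, 0.007], [0.546, -0.129, 0.005]]
-0.12 [[0.5, -0.117, 0.005], [0.542, -0.103, 0.011], [0.543, -0.106, 0.009], [0.543, -0.111, 0.008]]
-0.1 [[0.54, -0.088, 0.01], [0.54, -0.091, 0.008], [0.54, -0.095, 0.006], [0.542, -0.099, 0.013]]
```

View pics/side5.png

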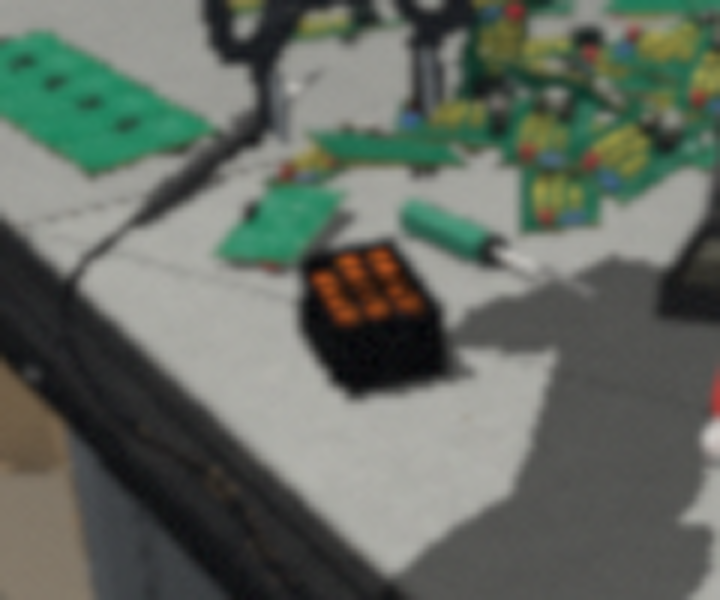

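View pics/top5.png

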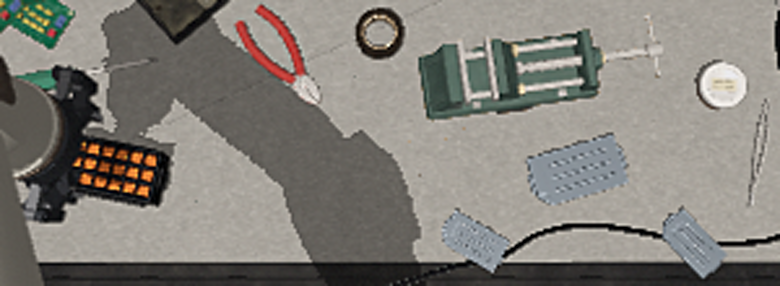

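```bash
python3 go.py .4775 -.1745 .10 16.1
```

```text
t= 8.27 p [0.478  0.3231 0.1191] w 0.0682 F [-0.2  0.7  0.3] head -11.54
ROW -0.6503 0.1320 0.0245 0.0005 -0.0004 -0.1536
```

>>> arm_command --motion "-0.65 0.132 0 0 0 -0.1536 0.8;-0.65 0.132 0 0 0 -0.1536 0.8;-0.65 0.132 0 0 0 -0.1536 0.8;-0.65 0.132 0 0 0 -0.1536 0.8;-0.65 0.132 0 0 0 -0.1536 0.8;-0.65 0.132 0 0 0 -0.1536 0.8;-0.65 0.132 0 0 0 -0.1536 0.8;-0.65 0.132 0 0 0 -0.1536 0.8;-0.65 0.132 0 0 0 -0.1536 0.8;-0.65 0.132 0 0 0 -0.1536 0.8;-0.65 0.132 0 0 0 -0.1536 0.8;-0.65 0.132 0 0 0 -0.1536 0.8;-0.65 0.132 0 0 0 -0.1536 0.8;-0.65 0.132 0.02 0 0 -0.1536 0.8;-0.65 0.132 0.05 0 0 -0.1536 0.8;-0.65 0.132 0.08 0 0 -0.1536 0.8;-0.65 0.132 0.11 0 0 -0.1536 0.8;-0.65 0.132 0.11 0 0 -0.1536 0.8;-0.65 0.132 0.11 0 0 -0.1536 0.8"

```text
clock: 9.85
ee_pos: [0.4754, -0.1733, 0.0339]
ee_rot: [-0.002, 0.601, 0.799, 0.0]
wrist_force: [0.7, 0.0, 0.9]
gripper_width: 0.0683
```

```bash
python3 go.py .4775 -.1745 -.003 16.1;python3 - <<'E'
from h import *
from rig import bot
f=bot.grab_frame('top');pickle.dump(f,open('/tmp/top6.pkl','wb'));s=bot.grab_frame('side');pickle.dump(s,open('/tmp/side6.pkl','wb'))
cv2.imwrite('pics/top6.png',cv2.resize(f['frame'][160:270,120:420,::-1],None,fx=2.6,fy=2.6,interpolation=cv2.INTER_CUBIC))
cv2.imwrite('pics/side6.png',cv2.resize(s['frame'][200:310,250:380,::-1],None,fx=5.5,fy=5.5,interpolation=cv2.INTER_CUBIC))
E
```

```text
t= 9.85 p [ 0.4754 -0.1733  0.0339] w 0.0683 F [0.7 0.  0.9] head 16.11
ROW -0.0025 0.0024 0.0492 -0.0009 -0.0012 0.0001
```

View pics/side6.png

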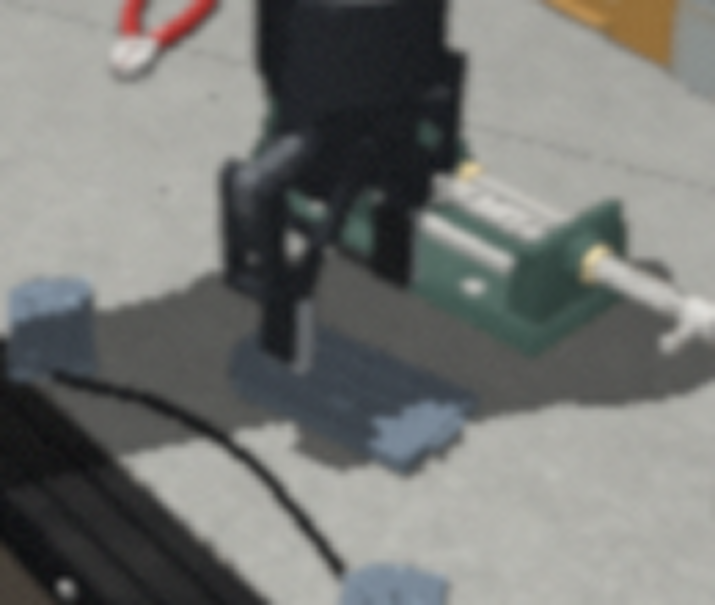

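View pics/top6.png

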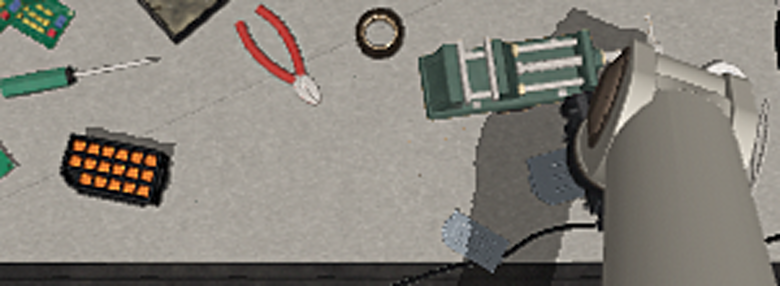

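```bash
python3 - <<'E'
from h import *
from scipy.optimize import least_squares
f=pickle.load(open('/tmp/top6.pkl','rb'));h=cv2.cvtColor(f['frame'],cv2.COLOR_RGB2HSV).astype(int)
O=((h[...,0]<20)&(h[...,1]>120)&(h[...,2]>110)).astype(np.uint8);O[:205]=0;O[:,:140]=0;O[245:]=0;O[:,190:]=0
n,l,st,c=cv2.connectedComponentsWithStats(O,connectivity=4);P=ray(f,c[1:][st[1:,4]>=6],.037)[:,:2]*1000;print(len(P))
def loc(v):
    a=np.radians(v[2]);return (P-v[:2])@np.array([[np.cos(a),-np.sin(a)],[np.sin(a),np.cos(a)]])
L=loc([475,322,-11.5]);ix=np.round(L[:,0]/16.2);iy=np.round(L[:,1]/15.4+2.5)-2.5
s=least_squares(lambda v:(loc(v)-np.c_[ix*v[3],iy*v[4]]).ravel(),[475,322,-11.5,16.2,15.4]);print(s.x.round(2),np.abs(s.fun).max().round(2))
# height of relays by range
m=O.astype(bool);print('z',np.median(pts(f)[m][:,2]))
f=pickle.load(open('/tmp/top0.pkl','rb'));h=cv2.cvtColor(f['frame'],cv2.COLOR_RGB2HSV).astype(int)
m=((h[...,0]<20)&(h[...,1]>120)&(h[...,2]>110));m[:215]=0;m[255:]=0;m[:,:235]=0;m[:,278:]=0;print('z0',np.median(pts(f)[m][:,2]))
E
python3 go.py .4775 -.1745 -.003 16.1
```

```text
17
[475.64 323.72 -11.69  16.22  15.56] 0.96
z 0.03447137484103473
z0 0.012283854398699539
t= 9.95 p [ 0.4778 -0.1741  0.0362] w 0.068 F [0.5 1.1 0.5] head 16.11
ROW -0.0004 -0.0006 0.0522 0.0006 -0.0003 0.0001
```

>>> arm_command --motion "0 0 0.015 0 0 0 0.8;0 0 0.03 0 0 0 0.8;0 0 0.042 0 0 0 0.8;0 0 0.047 0 0 0 0.8;0 0 0.05 0 0 0 0.8;0 0 0.052 0 0 0 0.8;0 0 0.052 0 0 0 0.6;0 0 0.052 0 0 0 0.4;0 0 0.052 0 0 0 0.4;0 0 0.052 0 0 0 0.4;0 0 0.052 0 0 0 0.4;0 0 0.052 0 0 0 0.4;0 0 0.052 0 0 0 0.4"

```text
clock: 11.03
ee_pos: [0.478, -0.1741, -0.0026]
ee_rot: [0.0, 0.601, 0.799, 0.001]
wrist_force: [0.7, -0.3, 2.1]
gripper_width: 0.0547
```

```bash
python3 go.py .4775 -.1745 .1 16.1
```

```text
t= 11.03 p [ 0.478  -0.1741 -0.0026] w 0.0547 F [ 0.7 -0.3  2.1] head 16.11
ROW -0.0002 -0.0005 -0.1368 0.0006 -0.0002 0.0001
```

>>> arm_command --motion "0 0 -0.01 0 0 0 0.4;0 0 -0.03 0 0 0 0.4;0 0 -0.06 0 0 0 0.4;0 0 -0.09 0 0 0 0.4;0 0 -0.12 0 0 0 0.4;0 0 -0.137 0 0 0 0.4;0 0 -0.137 0 0 0 0.4"

```text
clock: 11.62
ee_pos: [0.4801, -0.175, 0.1035]
ee_rot: [0.003, 0.601, 0.799, 0.002]
wrist_force: [0.6, 0.1, -0.9]
gripper_width: 0.0545
```

```bash
python3 - <<'E'
from h import *
from rig import bot
s=bot.grab_frame('side');pickle.dump(s,open('/tmp/side7.pkl','wb'))
cv2.imwrite('pics/side7.png',cv2.resize(s['frame'][180:310,250:400,::-1],None,fx=5,fy=4.6,interpolation=cv2.INTER_CUBIC))
E
python3 go.py .4774 .3227 .1 -11.5
```

```text
t= 11.67 p [ 0.4791 -0.1746  0.1018] w 0.0547 F [-0.3  0.2 -1.5] head 16.11
ROW 0.6377 0.1819 0.0026 0.0017 -0.0000 0.1534
```

View pics/side7.png

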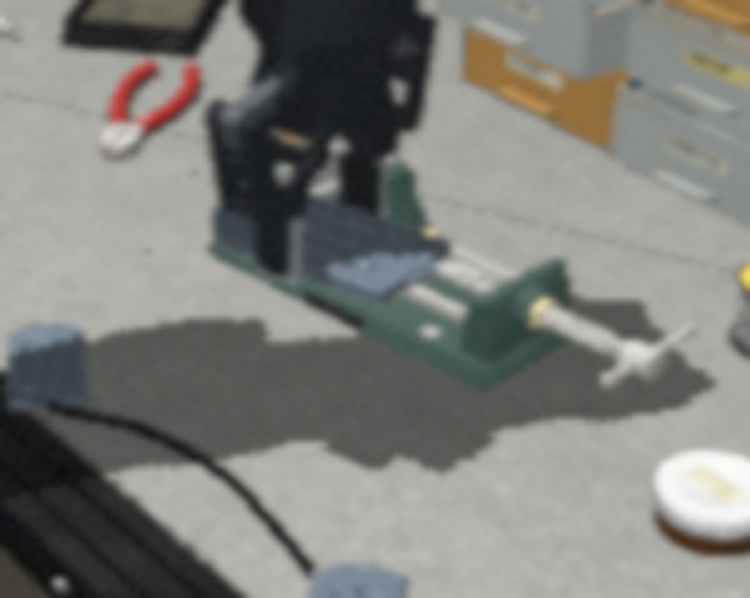

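>>> arm_command --motion "0.02 0.006 0 0 0 0.005 0.4;0.06 0.017 0 0 0 0.015 0.4;0.11 0.031 0 0 0 0.027 0.4;0.165 0.047 0 0 0 0.04 0.4;0.22 0.063 0 0 0 0.053 0.4;0.275 0.078 0 0 0 0.066 0.4;0.33 0.094 0 0 0 0.08 0.4;0.385 0.11 0 0 0 0.093 0.4;0.44 0.125 0 0 0 0.106 0.4;0.495 0.141 0 0 0 0.119 0.4;0.55 0.157 0 0 0 0.132 0.4;0.595 0.17 0 0 0 0.143 0.4;0.625 0.178 0 0 0 0.15 0.4;0.637 0.182 0 0 0 0.1534 0.4;0.638 0.182 0 0 0 0.1534 0.4;0.638 0.182 0.02 0 0 0.1534 0.4;0.638 0.182 0.045 0 0 0.1534 0.4;0.638 0.182 0.062 0 0 0.1534 0.4;0.638 0.182 0.065 0 0 0.1534 0.4;0.638 0.182 0.065 0 0 0.1534 0.4"

```text
clock: 13.33
ee_pos: [0.477, 0.3204, 0.0517]
ee_rot: [0.002, 0.775, 0.632, 0.0]
wrist_force: [0.7, -0.3, -1.4]
gripper_width: 0.0549
```

```bash
python3 go.py .4774 .3227 .052 -11.5; python3 snap.py 8 .475 .3224 .045;python3 go.py .4774 .3227 .052 -11.5
```

```text
t= 13.33 p [0.477  0.3204 0.0517] w 0.0549 F [ 0.7 -0.3 -1.4] head -11.61
ROW 0.0031 -0.0001 -0.0005 0.0010 0.0006 -0.0006
top 101 174
side 153 132
t= 13.43 p [0.4782 0.3222 0.0534] w 0.0543 F [ 0.4  0.2 -1.1] head -11.56
ROW 0.0005 -0.0012 0.0019 0.0017 -0.0003 -0.0003
```

View pics/side8.png

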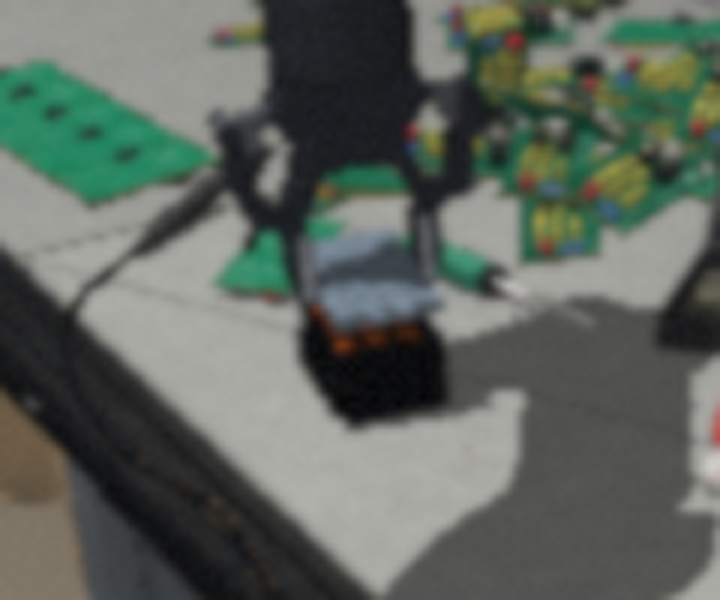

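View pics/top8.png

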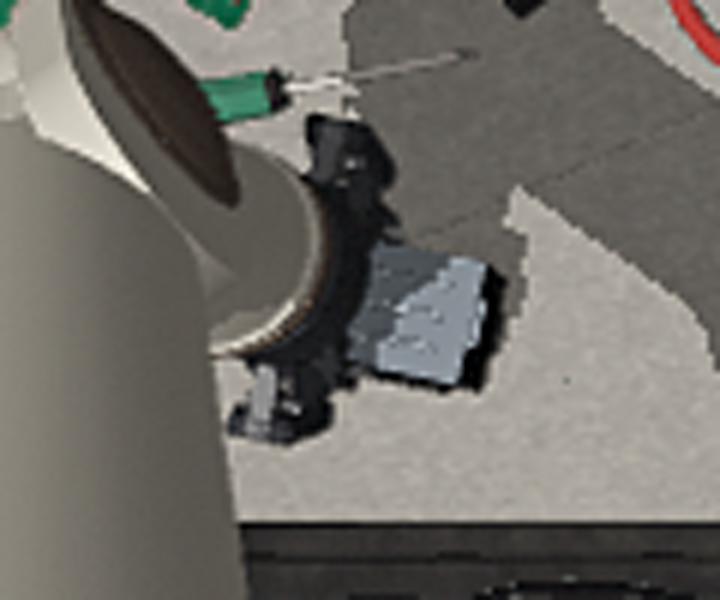

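```bash
cat > cov.py <<'E'
from h import *
import sys
def cov(k,zt):
    f=pickle.load(open(f'/tmp/top{k}.pkl','rb'));g=f['frame'].astype(int)
    m=((g[...,2]-g[...,0]>6)&(g[...,2]>60));m[:211]=0;m[245:]=0;m[:,:160]=0;m[:,190:]=0
    m=m.astype(np.uint8);n,l,st,c=cv2.connectedComponentsWithStats(m);m=(l==1+st[1:,4].argmax())
    v,u=np.nonzero(m);print(m.sum())
    P=ray(f,np.c_[u,v],zt)[:,:2]*1000;a=np.radians(-11.6)
    L=(P-[475.9,324.5])@np.array([[np.cos(a),-np.sin(a)],[np.sin(a),np.cos(a)]])
    for lo,hi in((-24,-14),(-10,10),(14,24)):
        q=L[(L[:,0]>lo)&(L[:,0]<hi)];print('ymin',lo,hi,np.sort(q[:,1])[:6].round(1))
    for lo in(-45,-38,-31,-24):
        q=L[(L[:,1]>lo)&(L[:,1]<lo+7)];print('x',lo,np.sort(q[:,0])[:3].round(1),np.sort(q[:,0])[-3:].round(1),)
cov(sys.argv[1],float(sys.argv[2]))
E
python3 cov.py 8 .066
```

```text
400
ymin -24 -14 [-55.5 -54.9 -54.3 -53.6 -52.3 -51.7]
ymin -10 10 [-60.1 -59.6 -59.5 -58.9 -58.9 -58.3]
ymin 14 24 [-55.7 -55.1 -54.4 -53.7 -53.1 -52.5]
x -45 [-26.8 -26.3 -24.2] [24.7 25.3 25.8]
x -38 [-28.4 -27.9 -27.4] [24.2 26.3 26.8]
x -31 [-26.9 -26.4 -24.3] [24.7 25.2 25.7]
x -24 [-28.  -27.4 -25.9] [24.1 26.2 26.7]
```

Run:
```python
from h import *
f=pickle.load(open('/tmp/top8.pkl','rb'));g=f['frame'].astype(int)
a=np.radians(-11.6);R=np.array([[np.cos(a),-np.sin(a)],[np.sin(a),np.cos(a)]])
def W(lx,ly,z): p=R@[lx,ly]; return [.4759+p[0]/1e3,.3245+p[1]/1e3,z]
for lx in(-19,-5,5,19):
    ys=np.arange(-44,-72,-1.5);px=proj(f,[W(lx,y,.067) for y in ys])
    s=cv2.remap(f['frame'],px[None,:,0].astype(np.float32),px[None,:,1].astype(np.float32),cv2.INTER_LINEAR)[0]
    print(lx,[(y,*map(int,c)) for y,c in zip(ys,s)])
    print(' relay rim end expected on this line', ray(f,proj(f,W(lx,-50,.042)),.067)*1000@np.eye(3))
# initial cover
f=pickle.load(open('/tmp/top0.pkl','rb'));a=np.radians(16.1);R=np.array([[np.cos(a),-np.sin(a)],[np.sin(a),np.cos(a)]])
def W(lx,ly,z): p=R@[lx,ly]; return [.478+p[0]/1e3,-.1741+p[1]/1e3,z]
for lx in(-12,-5,5,18):
  for sg in(1,-1):
    ys=sg*np.arange(44,62,1.5);px=proj(f,[W(lx,y,.011) for y in ys])
    s=cv2.remap(f['frame'],px[None,:,0].astype(np.float32),px[None,:,1].astype(np.float32),cv2.INTER_LINEAR)[0].astype(int)
    print('init',lx,[(y,c[2]-c[0]) for y,c in zip(ys,s)])
```

```text
-19 [(np.float64(-44.0), 138, 146, 154), (np.float64(-45.5), 138, 146, 153), (np.float64(-47.0), 138, 146, 153), (np.float64(-48.5), 139, 146, 155), (np.float64(-50.0), 141, 149, 157), (np.float64(-51.5), 144, 153, 161), (np.float64(-53.0), 148, 157, 165), (np.float64(-54.5), 148, 157, 165), (np.float64(-56.0), 76, 81, 85), (np.float64(-57.5), 8, 9, 10), (np.float64(-59.0), 5, 4, 5), (np.float64(-60.5), 1, 1, 1), (np.float64(-62.0), 1, 1, 1), (np.float64(-63.5), 6, 6, 6), (np.float64(-65.0), 20, 20, 17), (np.float64(-66.5), 55, 53, 48), (np.float64(-68.0), 103, 99, 93), (np.float64(-69.5), 142, 137, 131), (np.float64(-71.0), 181, 175, 168)]
 relay rim end expected on this line [[445.27245215 273.220912    67.        ]]
-5 [(np.float64(-44.0), 138, 145, 153), (np.float64(-45.5), 136, 144, 152), (np.float64(-47.0), 137, 145, 152), (np.float64(-48.5), 137, 146, 153), (np.float64(-50.0), 138, 147, 154), (np.float64(-51.5), 138, 148, 154), (np.float64(-53.0), 138, 147, 153), (np.float64(-54.5), 134, 143, 150), (np.float64(-56.0), 127, 135, 143), (np.float64(-57.5), 133, 141, 149), (np.flo
[... 4544 characters left out ...]
0.0), np.int64(12)), (np.float64(51.5), np.int64(-4)), (np.float64(53.0), np.int64(-14)), (np.float64(54.5), np.int64(-13)), (np.float64(56.0), np.int64(-12)), (np.float64(57.5), np.int64(-11)), (np.float64(59.0), np.int64(-11)), (np.float64(60.5), np.int64(-11))]
init 18 [(np.float64(-44.0), np.int64(17)), (np.float64(-45.5), np.int64(17)), (np.float64(-47.0), np.int64(15)), (np.float64(-48.5), np.int64(11)), (np.float64(-50.0), np.int64(-4)), (np.float64(-51.5), np.int64(-16)), (np.float64(-53.0), np.int64(-14)), (np.float64(-54.5), np.int64(-13)), (np.float64(-56.0), np.int64(-12)), (np.float64(-57.5), np.int64(-12)), (np.float64(-59.0), np.int64(-12)), (np.float64(-60.5), np.int64(-12))]
```

```bash
cat > edge.py <<'E'
from h import *
import sys
from rig import bot
k=sys.argv[1];zt=float(sys.argv[2])
o=bot.get_obs();print(np.round(o['ee_pos'],4))
f=bot.grab_frame('top');pickle.dump(f,open(f'/tmp/top{k}.pkl','wb'))
o=bot.get_obs();print(np.round(o['ee_pos'],4))
a=np.radians(-11.6);R=np.array([[np.cos(a),-np.sin(a)],[np.sin(a),np.cos(a)]])
def W(lx,ly,z): p=R@[lx,ly]; return [.4759+p[0]/1e3,.3245+p[1]/1e3,z]
def prof(A):
    px=proj(f,A);return cv2.remap(f['frame'],px[None,:,0].astype(np.float32),px[None,:,1].astype(np.float32),cv2.INTER_LINEAR)[0].astype(int)[:,2]
ys=np.arange(-44,-75,-.25)
for lx in(-22,-19,-16,-6,-3,0,3,6,16,19,22):
    s=prof([W(lx,y,zt) for y in ys]);i=np.argmax(s<80);j=np.argmax(s[i+8:]>80)+i+8;print(lx,'cover end',ys[i],'pile end',ys[j])
xs=np.arange(0,45,.25)
for ly in(-46,-42,-38,-34,-30):
    r=[]
    for sg in(-1,1):
        s=prof([W(sg*x,ly,zt) for x in xs]);r.append(sg*xs[np.argmax(s<60)])
    print(ly,r)
E
python3 edge.py 9 .067
```

```text
[0.4782 0.3222 0.0534]
[0.4784 0.3227 0.0539]
-22 cover end -54.5 pile end -68.0
-19 cover end -53.75 pile end -67.75
-16 cover end -53.75 pile end -67.25
-6 cover end -58.5 pile end -70.25
-3 cover end -57.75 pile end -71.0
0 cover end -58.0 pile end -70.75
3 cover end -58.75 pile end -70.5
6 cover end -58.25 pile end -70.75
16 cover end -53.25 pile end -68.0
19 cover end -54.25 pile end -69.0
22 cover end -54.5 pile end -68.5
-46 [np.float64(-27.5), np.float64(0.0)]
-42 [np.float64(-28.25), np.float64(0.0)]
-38 [np.float64(-28.75), np.float64(0.0)]
-34 [np.float64(-27.75), np.float64(0.0)]
-30 [np.float64(-28.25), np.float64(0.0)]
```

```bash
python3 go.py .4778 .3226 .0405 -11.5
```

```text
t= 13.48 p [0.4784 0.3227 0.0539] w 0.0546 F [-0.3  0.5 -0.4] head -11.55
ROW -0.0003 -0.0009 0.0179 0.0019 -0.0006 -0.0003
```

>>> arm_command --motion "0 -0.0005 0.004 0.001 0 0 0.4;0 -0.0007 0.009 0.0015 0 0 0.4;0 -0.0007 0.014 0.0015 0 0 0.4;0 -0.0007 0.017 0.0015 0 0 0.4;0 -0.0007 0.018 0.0015 0 0 0.4;0 -0.0007 0.018 0.0015 0 0 0.4;0 -0.0007 0.018 0.0015 0 0 0.4"

```text
clock: 14.07
ee_pos: [0.4779, 0.3228, 0.0403]
ee_rot: [-0.0, 0.775, 0.632, 0.001]
wrist_force: [0.8, -0.3, -0.3]
gripper_width: 0.0546
```

```bash
python3 edge.py 10 .054;python3 go.py .4778 .3226 .0355 -11.5
```

```text
[0.4779 0.3228 0.0403]
[0.4781 0.3229 0.0404]
-22 cover end -53.5 pile end -65.0
-19 cover end -53.25 pile end -64.5
-16 cover end -53.25 pile end -64.25
-6 cover end -58.25 pile end -67.0
-3 cover end -57.5 pile end -67.75
0 cover end -57.25 pile end -67.75
3 cover end -58.25 pile end -67.5
6 cover end -58.0 pile end -67.0
16 cover end -53.0 pile end -65.0
19 cover end -53.5 pile end -65.75
22 cover end -53.75 pile end -65.75
-46 [np.float64(-29.0), np.float64(0.0)]
-42 [np.float64(-28.0), np.float64(0.0)]
-38 [np.float64(-28.25), np.float64(0.0)]
-34 [np.float64(-29.0), np.float64(0.0)]
-30 [np.float64(-28.0), np.float64(0.0)]
t= 14.12 p [0.4781 0.3229 0.0404] w 0.0549 F [-0.7 -0.4 -0.7] head -11.54
ROW -0.0005 -0.0003 0.0066 0.0005 -0.0006 -0.0002
```

>>> arm_command --motion "0 -0.0003 0.002 0 0 0 0.4;0 -0.0003 0.004 0 0 0 0.4;0 -0.0003 0.0055 0 0 0 0.4;0 -0.0003 0.0065 0 0 0 0.4;0 -0.0003 0.0065 0 0 0 0.4;0 -0.0003 0.0065 0 0 0 0.4"

```text
clock: 14.62
ee_pos: [0.4779, 0.3235, 0.0364]
ee_rot: [-0.0, 0.775, 0.633, 0.002]
wrist_force: [-2.2, -0.5, 6.8]
gripper_width: 0.0549
```

```bash
python3 go.py .4778 .3226 .0355 -11.5
```

```text
t= 14.62 p [0.4779 0.3235 0.0364] w 0.0549 F [-2.2 -0.5  6.8] head -11.52
ROW -0.0012 0.0001 0.0013 0.0005 -0.0009 -0.0001
```

>>> arm_command --motion "0 0 0.0015 0 0 0 0.4;0 0 0.0025 0 0 0 0.4;0 0 0.0025 0 0 0 0.4;0 0 0.0025 0 0 0 0.4"

```text
clock: 14.95
ee_pos: [0.4779, 0.3235, 0.0363]
ee_rot: [-0.0, 0.775, 0.632, 0.002]
wrist_force: [-4.8, -2.8, 16.2]
gripper_width: 0.0546
```

```bash
python3 go.py .4778 .3226 .0355 -11.5
```

```text
t= 14.95 p [0.4779 0.3235 0.0363] w 0.0546 F [-4.8 -2.8 16.2] head -11.53
ROW -0.0012 0.0001 0.0011 0.0005 -0.0009 -0.0002
```

Seated against a hard stop. Release, rise, back off toward the robot's right to view.

>>> arm_command --motion "0 0 0 0 0 0 0.8;0 0 0 0 0 0 0.8;0 0 0 0 0 0 0.8;0 0 0 0 0 0 0.8;0 0 -0.02 0 0 0 0.8;0 0 -0.05 0 0 0 0.8;0 0 -0.09 0 0 0 0.8;-0.06 0.012 -0.12 0 0 0 0.85;-0.11 0.022 -0.12 0 0 0 0.85;-0.16 0.032 -0.12 0 0 0 0.85;-0.2 0.04 -0.12 0 0 0 0.85;-0.2 0.04 -0.12 0 0 0 0.85;-0.2 0.04 -0.12 0 0 0 0.85"

```text
clock: 16.03
ee_pos: [0.4774, 0.1678, 0.1259]
ee_rot: [-0.0, 0.776, 0.631, 0.001]
wrist_force: [-0.1, -0.1, -0.8]
gripper_width: 0.0727
```

```bash
python3 snap.py 11 .475 .3224 .03; python3 go.py .4778 .3230 .10 -11.5
python3 - <<'E'
from h import *
f=pickle.load(open('/tmp/top11.pkl','rb'));P=pts(f);g=f['frame'].astype(int)
m=(g[...,2]-g[...,0]>6)&(g[...,2]>60);m[:205]=0;m[250:]=0;m[:,:140]=0;m[:,195:]=0
n,l,st,c=cv2.connectedComponentsWithStats(m.astype(np.uint8));m=l==1+st[1:,4].argmax()
q=P[cv2.erode(m.astype(np.uint8),np.ones((3,3)))>0];print(m.sum(),'z',np.percentile(q[:,2],[10,50,90]))
A=np.c_[q[:,:2]-q[:,:2].mean(0),np.ones(len(q))];print('plane slope',np.linalg.lstsq(A,q[:,2],rcond=None)[0])
cc=max(cv2.findContours(m.astype(np.uint8),cv2.RETR_EXTERNAL,cv2.CHAIN_APPROX_NONE)[0],key=len)[:,0]
print(cv2.minAreaRect((ray(f,cc,.05)[:,:2]*1000).astype(np.float32)))
E
```

```text
top 103 174
side 153 137
t= 16.13 p [0.4773 0.1713 0.1259] w 0.0728 F [0.4 0.  0.4] head -11.5
ROW 0.1982 -0.0397 0.0352 0.0005 -0.0012 -0.0000
112 z [0.04646146 0.04894545 0.05130714]
plane slope [ 0.0490403  -0.16045978  0.0488885 ]
((475.6351318359375, 363.9398193359375), (56.081581115722656, 20.075885772705078), 22.59367561340332)
```

View pics/side11.png

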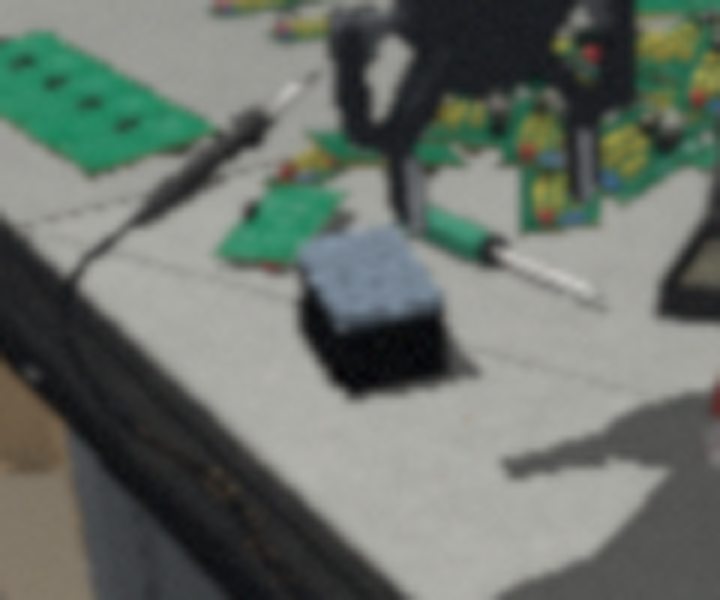

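View pics/top11.png

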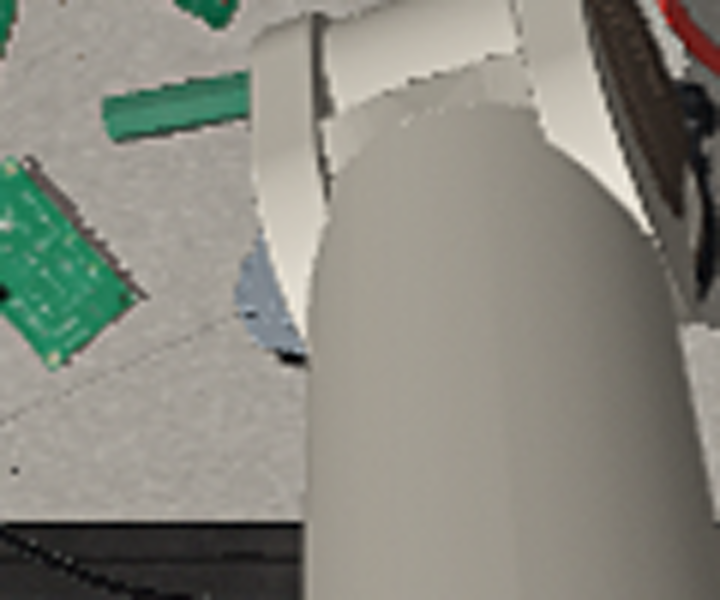

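```bash
python3 - <<'E'
from h import *
f=pickle.load(open('/tmp/side11.pkl','rb'));P=pts(f);g=f['frame'].astype(int)
m=(g[...,2]-g[...,0]>8)&(g[...,2]>80);m[:170]=0;m[195:]=0;m[:,:200]=0;m[:,228:]=0
m=cv2.erode(m.astype(np.uint8),np.ones((3,3)))>0
q=P[m];a=np.radians(-11.6);L=(q[:,:2]-[.4775,.3227])@np.array([[np.cos(a),-np.sin(a)],[np.sin(a),np.cos(a)]])
c=np.linalg.lstsq(np.c_[L,np.ones(len(L))],q[:,2],rcond=None)[0];print(m.sum(),np.median(q[:,2]),c,L.min(0),L.max(0))
b=P[196:215,232:245];print('bench',np.median(b[...,2]))
E
python3 go.py .4778 .323 .12 -11.5
```

```text
266 0.04998207967002696 [-0.05332745 -0.19664579  0.04791536] [-0.0297682  -0.05310916] [0.07025856 0.18325907]
bench 0.00013024215840268458
t= 16.13 p [0.4773 0.1713 0.1259] w 0.0728 F [0.4 0.  0.4] head -11.5
ROW 0.1983 -0.0396 0.0086 0.0005 -0.0012 -0.0000
```

>>> arm_command --motion "0.03 -0.006 0 0 0 0 0.85;0.08 -0.016 0 0 0 0 0.85;0.13 -0.026 0 0 0 0 0.85;0.17 -0.034 0 0 0 0 0.85;0.198 -0.0396 0 0 0 0 0.85;0.198 -0.0396 0 0 0 0 0.85;0.198 -0.0396 0.01 0 0 0 0.85;0.198 -0.0396 0.03 0 0 0 0.85;0.198 -0.0396 0.05 0 0 0 0.85;0.198 -0.0396 0.05 0 0 0 0.85;0.198 -0.0396 0.05 0 0 0 0.85"

```text
clock: 17.05
ee_pos: [0.4769, 0.3215, 0.0876]
ee_rot: [-0.001, 0.775, 0.633, 0.0]
wrist_force: [0.7, 0.7, 0.4]
gripper_width: 0.0726
```

```bash
python3 snap.py 12 .475 .3224 .03; python3 go.py .4778 .3230 .03 -11.5
```

```text
top 103 174
side 153 137
t= 17.15 p [0.4782 0.3226 0.0892] w 0.0726 F [0.3 0.8 0.5] head -11.53
ROW 0.0002 -0.0007 0.0790 0.0005 -0.0012 -0.0002
```

View pics/side12.png

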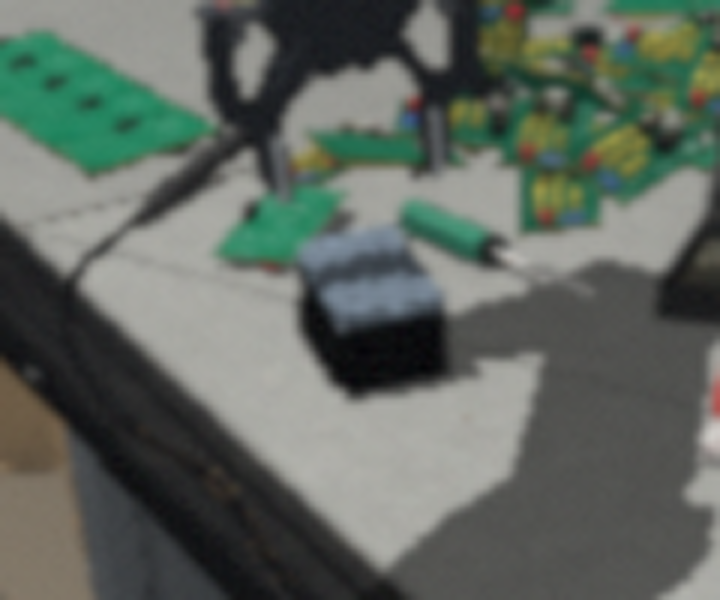

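>>> arm_command --motion "0 -0.0005 0.02 0 -0.001 0 0.85;0 -0.0005 0.045 0 -0.001 0 0.85;0 -0.0005 0.065 0 -0.001 0 0.85;0 -0.0005 0.079 0 -0.001 0 0.85;0 -0.0005 0.079 0 -0.001 0 0.85;0 -0.0005 0.079 0 -0.001 0 0.85"

```text
clock: 17.65
ee_pos: [0.4781, 0.3227, 0.0302]
ee_rot: [0.0, 0.775, 0.632, 0.001]
wrist_force: [0.2, -0.1, -0.2]
gripper_width: 0.0731
```

```bash
python3 go.py .4778 .3230 -.001 -11.5
```

```text
t= 17.65 p [0.4781 0.3227 0.0302] w 0.0731 F [ 0.2 -0.1 -0.2] head -11.55
ROW 0.0002 -0.0006 0.0416 0.0005 -0.0001 -0.0003
```

>>> arm_command --motion "0 -0.0003 0.008 0 0 0 0.85;0 -0.0003 0.016 0 0 0 0.85;0 -0.0003 0.024 0 0 0 0.85;0 -0.0003 0.031 0 0 0 0.85;0 -0.0003 0.036 0 0 0 0.85;0 -0.0003 0.039 0 0 0 0.85;0 -0.0003 0.041 0 0 0 0.85;0 -0.0003 0.041 0 0 0 0.85;0 -0.0003 0.041 0 0 0 0.85"

```text
clock: 18.4
ee_pos: [0.478, 0.3228, -0.0006]
ee_rot: [0.0, 0.775, 0.632, 0.001]
wrist_force: [-0.2, -0.1, -0.5]
gripper_width: 0.0725
```

```bash
python3 snap.py 13 .475 .3224 .03; python3 go.py .4778 .3230 -.001 -11.5
```

```text
top 103 174
side 153 137
t= 18.5 p [ 4.781e-01  3.229e-01 -3.000e-04] w 0.0724 F [ 0.4  0.4 -0.4] head -11.54
ROW -0.0000 -0.0004 0.0009 0.0006 -0.0002 -0.0002
```

View pics/side13.png

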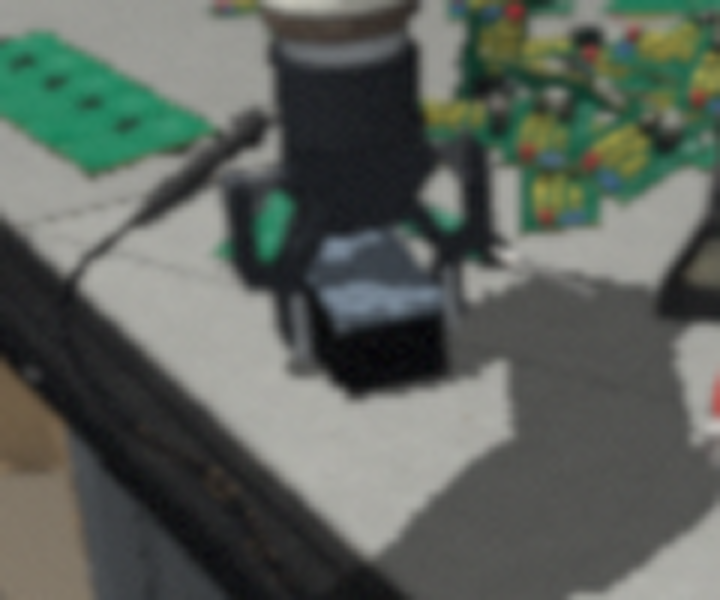

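>>> arm_command --motion "0 0 0.001 0 0 0 0.85;0 0 0.002 0 0 0 0.75;0 0 0.002 0 0 0 0.6;0 0 0.002 0 0 0 0.5;0 0 0.002 0 0 0 0.5;0 0 0.002 0 0 0 0.5;0 0 0.002 0 0 0 0.5;0 0 0.002 0 0 0 0.5;0 0 0.002 0 0 0 0.5" --grip_force 75

```text
clock: 19.25
ee_pos: [0.4782, 0.3232, -0.0012]
ee_rot: [0.0, 0.775, 0.632, 0.001]
wrist_force: [-1.2, -0.2, 5.1]
gripper_width: 0.061
```

```bash
python3 go.py .4778 .3230 .02 -11.5
```

```text
t= 19.25 p [ 0.4782  0.3232 -0.0012] w 0.061 F [-1.2 -0.2  5.1] head -11.54
ROW -0.0004 -0.0005 -0.0283 0.0007 -0.0004 -0.0002
```

>>> arm_command --motion "0 0 -0.003 0 0 0 0.5;0 0 -0.008 0 0 0 0.5;0 0 -0.014 0 0 0 0.5;0 0 -0.02 0 0 0 0.5;0 0 -0.026 0 0 0 0.5;0 0 -0.03 0 0 0 0.5;0 0 -0.03 0 0 0 0.5;0 0 -0.03 0 0 0 0.5"

```text
clock: 19.92
ee_pos: [0.4783, 0.3233, 0.0216]
ee_rot: [0.0, 0.775, 0.632, 0.001]
wrist_force: [-0.1, -0.4, -2.4]
gripper_width: 0.0612
```

```bash
python3 snap.py 14 .475 .3224 .05; python3 go.py .4778 .3230 .15 -11.5
```

```text
top 101 174
side 153 131
t= 20.02 p [0.478  0.3231 0.0212] w 0.0613 F [-0.7  0.2 -2.6] head -11.54
ROW -0.0000 0.0001 -0.1718 0.0006 -0.0003 -0.0002
```

View pics/side14.png

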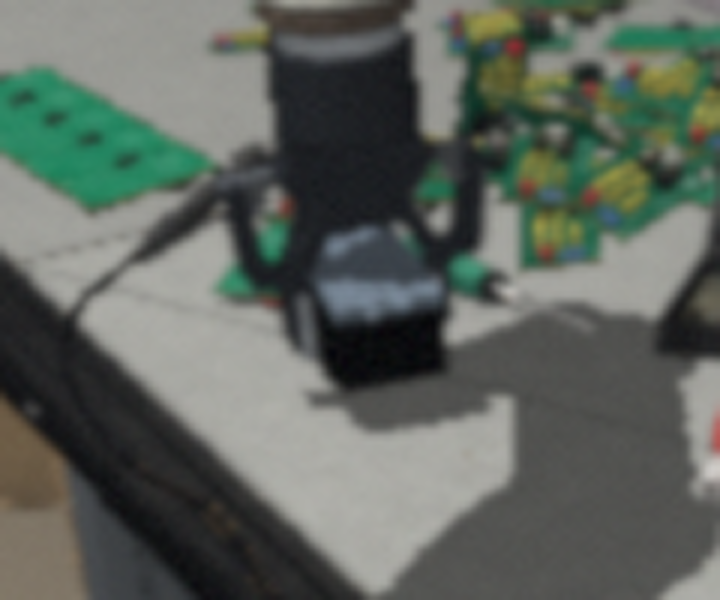

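Whole pile is lifted by the bottom tray, level, with 2.6–2.8 N of weight on the wrist (0.29 kg). Raise to about 150 mm.

>>> arm_command --motion "0 0 -0.008 0 0 0 0.5;0 0 -0.022 0 0 0 0.5;0 0 -0.04 0 0 0 0.5;0 0 -0.06 0 0 0 0.5;0 0 -0.08 0 0 0 0.5;0 0 -0.1 0 0 0 0.5;0 0 -0.12 0 0 0 0.5;0 0 -0.14 0 0 0 0.5;0 0 -0.158 0 0 0 0.5;0 0 -0.168 0 0 0 0.5;0 0 -0.172 0.0005 0 0 0.5;0 0 -0.172 0.0005 0 0 0.5;0 0 -0.172 0.0005 0 0 0.5;0 0 -0.172 0.0005 0 0 0.5;0 0 -0.172 0.0005 0 0 0.5;0 0 -0.172 0.0005 0 0 0.5"

```text
clock: 21.35
ee_pos: [0.4773, 0.3227, 0.1493]
ee_rot: [-0.0, 0.775, 0.632, -0.0]
wrist_force: [1.0, -0.3, -3.0]
gripper_width: 0.0617
```

```bash
python3 snap.py 15 .475 .3224 .17; python3 go.py .4778 .3230 .15 -11.5
python3 - <<'E'
from rig import bot;import numpy as np
print(np.abs(bot.get_obs()['dq']).max())
from h import *
f=pickle.load(open('/tmp/side15.pkl','rb'));P=pts(f);g=f['frame'].astype(int)
m=(g[...,2]-g[...,0]>4)&(abs(P[...,0]-.4775)<.04)&(abs(P[...,1]-.3)<.06)&(P[...,2]>.185)&(P[...,2]<.215)
q=P[m];a=np.radians(-11.6);L=(q[:,:2]-[.4775,.3227])@np.array([[np.cos(a),-np.sin(a)],[np.sin(a),np.cos(a)]])
c=np.linalg.lstsq(np.c_[L,np.ones(len(L))],q[:,2],rcond=None)[0];print(m.sum(),np.median(q[:,2]),c)
E
```

```text
top 87 168
side 149 94
t= 21.45 p [0.4775 0.3228 0.1496] w 0.0615 F [-0.1 -0.7 -2.5] head -11.54
ROW 0.0003 0.0003 -0.0005 -0.0001 -0.0001 -0.0002
0.003917526174040346
326 0.20056288596027144 [-0.00704337  0.07676541  0.20062384]
```

View pics/side15.png

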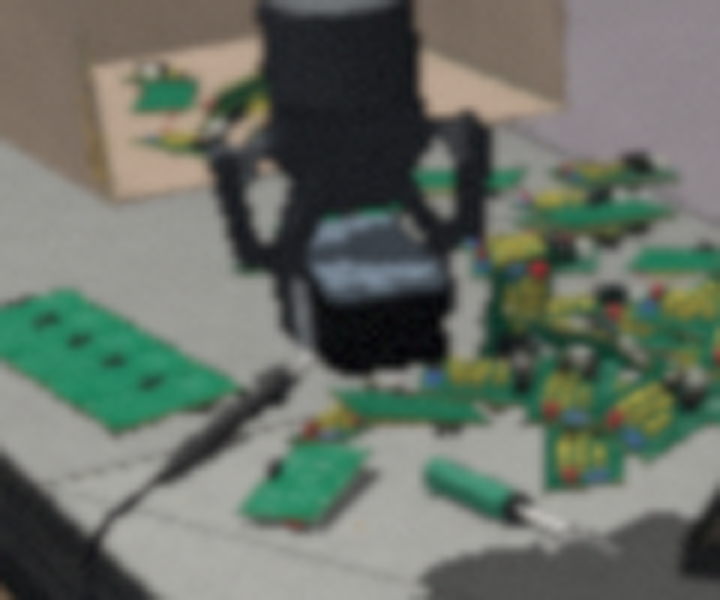

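View pics/top15.png

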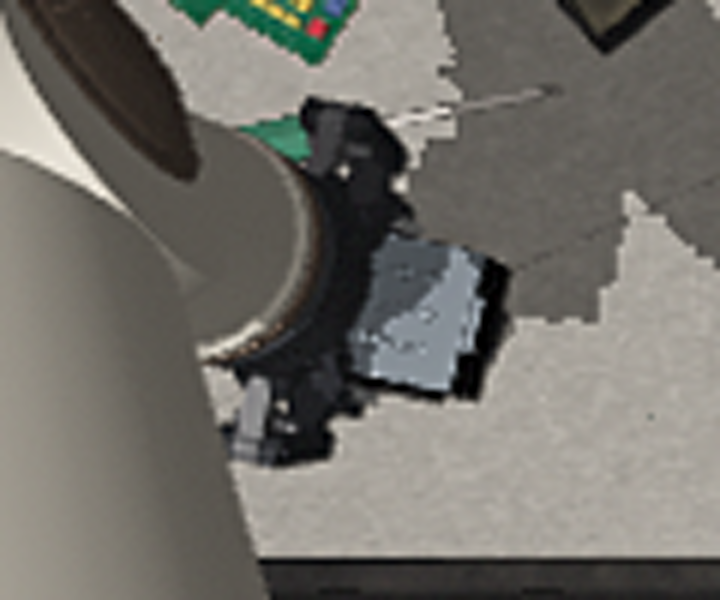

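Run:
```python
from h import *
a=np.radians(-11.6);R=np.array([[np.cos(a),-np.sin(a)],[np.sin(a),np.cos(a)]])
for k,c0,zc in(('side11',[.4775,.3227],.05),('side14',[.4775,.3227],.073),('side15',[.4775,.3227],.201),('top15',[.4765,.324],.201),('top14',[.4765,.324],.073)):
    f=pickle.load(open(f'/tmp/{k}.pkl','rb'));P=pts(f);g=f['frame'].astype(int)
    L=(P[...,:2]-c0)@R
    m=(g[...,2]-g[...,0]>4)&(abs(L[...,0])<22)
    m=(g[...,2]-g[...,0]>4)&(abs(L[...,0])<.022)&(L[...,1]>-.044)&(L[...,1]<.02)&(abs(P[...,2]-zc)<.012)
    l=L[m];z=P[...,2][m]
    for _ in range(4):
        c=np.linalg.lstsq(np.c_[l,np.ones(len(l))],z,rcond=None)[0];r=z-np.c_[l,np.ones(len(l))]@c;k2=abs(r)<2.5*r.std();l,z=l[k2],z[k2]
    print(k,len(z),'slope deg',np.degrees(c[:2]).round(2),'z',c[2].round(4),'std',r.std().round(4),'y',l[:,1].min().round(3),l[:,1].max().round(3))
```

```text
side11 124 slope deg [-0.78  0.27] z 0.0506 std 0.0012 y -0.044 0.02
side14 120 slope deg [0.41 0.47] z 0.0731 std 0.0011 y -0.043 0.019
side15 110 slope deg [-0.73  0.68] z 0.2013 std 0.0008 y -0.044 0.019
top15 261 slope deg [-0.27  1.06] z 0.2005 std 0.0016 y -0.044 -0.01
top14 188 slope deg [ 1.08 -0.39] z 0.072 std 0.002 y -0.044 -0.012
```

```bash
python3 -c "
from rig import bot
import numpy as np
o=bot.get_obs();print(o['clock'],o['ee_pos'],np.abs(o['dq']).max(),o['wrist_force'],o['gripper_width']);print(bot.close_job())"
```

```text
21.45 [0.47752018 0.32283467 0.14960988] 0.003917526174040346 [-0.08645759 -0.7230674  -2.47564833] 0.061537282742248206
the job is handed in; nothing more can be done
None
```

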